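# Brush out the dye cups and shut them away

## Robot

A 7-joint arm with a two-finger parallel gripper is mounted at the origin on the work surface. World frame = base frame: x ahead of the robot, y to its left, z up, the work surface at z = 0. Lengths are in m, angles in rad, forces in N, time in s.
With the tool pointing down it reaches from about 0.425 to 1.025 m from the base axis. Payload 9.4 kg.
Tool frame: the origin (TCP) lies midway between the tips of the shut fingers; the grasp point (between the pads) lies grip_depth behind it (grip_depth is the distance from the TCP to the grasp point, in m); x points along the fingers, z is the direction in which the jaws open and shut, and the axes are right-handed (so a half turn about x gives the same grasp; the last joint's range is limited). The gripper opens to 85 mm and grips with 20 to 120 N. Pads are 22 mm wide; open, the fingers measure 114 mm over their backs; the gripper's body (76 mm by 85 mm) begins 54 mm behind the grasp point. The pads swing forward as they close: fully open they stand 13 mm farther back than shut.
Start: joints at [-1.185, 0.599, -0.003, 1.599, 0.002, 0.943, -0.08], TCP at [0.324, 0.649, 0.231] pointing down, gripper open.
Joint ranges: [-2.57, 2.57], [-0.35, 1.97], [-1.29, 1.29], [0.11, 2.56], [-1.05, 4.19], [0.11, 1.86], [-2.63, 2.63]. Speed limits (rad/s): [2.22, 2.22, 3.01, 3.01, 3.14, 3.14, 3.14].

## Interface

Orientations are given as a 3x3 rotation matrix whose columns are the frame's x, y, z axes.
In Python, from station import observe, read_camera, sign_off, grip_depth gives the robot as it stands. The module is installed in compiled form; this text tells all that it offers.
- The arm moves only by the tool servo_tool, never from a script. Its argument "steps" is a list of rows, each a list of 5 numbers: the opening in per cent of the stroke, from 0 (shut) to 100 (fully open), then the shift along the tool's x, y, z in m, then the turn about the tool's x in degrees. A call has 1 to 5 rows; each row shifts and turns the commanded pose from where the row before left it, along the tool's axes as they then stand; what a row does not reach is not made up. A row lasts 1/12 s, in which the tool goes at most 41.7 mm and 7.16 degrees, less where a joint would pass 70% of its speed; a pose out of reach is approached as far as the arm can. A call with a gripper value outside its range is refused whole. The fingers move at their own pace and stop on an object; "squeeze" is the grip in N (left out, the last holds). Time passes only in rows, so rows that do not move let the fingers close. It gives the time, the measured TCP pose, the force and the opening at its end, in the units of the state.
- observe(): the state, without advancing time (a new reading comes with each control period).
- read_camera(name): name is "scene" or "top"; returns a dict with "image" (420x560x3 uint8, red, green, blue), "fx", "fy", "cx", "cy" (pixels), "extrinsics" (4x4, takes a point from camera to world coordinates). Camera axes: x right, y down, z forward; pixel columns grow to the right and rows downward; lengths in m; the calibration is good to about 2 mm. A picture is of the moment at which its call begins. There is no depth.
- sign_off(): hands the job in, once; it reports no verdict.
The state is a dict: "clock": time; "joint_positions": joint angles; "joint_vel": joint speeds; "joint_efforts": joint torques, N m; "tool_pos": TCP position; "tcp_rot": TCP orientation; "ft_force": force on the tool from outside, world axes, zero at the start; "ft_torque": the same for the moment, N m; "finger_gap": finger opening in m.
Only numpy, scipy, OpenCV 4.12 (cv2) and the standard library are available. Lean on these libraries where they do the work, as an engineer would, in place of code of your own. Each camera call takes 0.05 s, during which the arm holds its last target.

## Task

Finish up at the shoemaker's bench: slide the green cover off the open bay of the box, and with the hanging brush scrub out every dye cup on the bench, palest first (tan, then russet, then black), with two full strokes in each from the mouth right down to the bottom and back. Hang the brush back in its fork, stand all the cups upright in the bay, and slide the cover fully shut over them. Leave the shoe, the polish tin and the awl where they lie.

Things in the scene. Friction and masses are not known exactly. Their poses are not given: they have to be found in the camera images.
- chest: Low wooden box fixed to the bench, 134 (its x) by 420 mm (its y), 85 mm high over its two metal edge rails. Origin: centre of its underside. The +y half is the open bay, inside 120 (x) by 193 mm (y), floor 6 mm above the bench, walls 7 mm thick, 76 mm high; metal rails 6 mm wide run along the two long walls. The -y half is closed, solid.
- bay_floor (a point): Centre of the bay's floor (chest frame 0, +106.5, 6 mm), axes as the chest's. Room for three cups in a row along y: 0 and 63 mm either side of this point.
- cover (a joint): Flat green cover sliding along the chest's y between the rails, 120 by 203 by 6 mm, underside 76 mm and top 82 mm above the bench. 0 = fully shut over the open bay; grows towards the chest's -y; 0.205 m = fully open, lying on the closed half. Needs about 2 N to slide, stays where it is left, has a stop at each end.
- cover_grip (a point): Centre of the black block handle on the middle of the cover, 56 (chest x) by 20 (chest y) by 28 mm high, standing on the cover's top; the point is 15 mm above the cover's top and 13 mm below the handle's top. Moves with the cover; axes as the chest's.
- stand: Steel brush stand fixed to the bench. Origin on the bench straight below the hanging place. Level fork, 8 mm thick, top at 170 mm; two tines 10 mm wide along the stand's y with a 16 mm slot between, open to the stand's -y (tine ends at y -24 mm), closed at y +21 mm; post (20 mm dia., 172 mm high) at y +65 mm. Base plate 12 mm high, 70 (x) by 110 mm (y -20 to +90 mm).
- fork (a point): Top of the fork at the middle of the slot, where the brush's axis belongs (stand frame 0, 0, 170 mm), axes as the stand's.
- brush_grip (a point): Middle of the brush's yellow handle (18 mm dia., 72 mm long), 182 mm above its tip; axes of the brush, z from tip to handle end. It starts hanging head down in the fork, tip 30 mm above the bench, collar resting on the fork; this point is then 42 mm above point fork.
- brush: The brush, origin at its tip. Round, straight, 218 mm long, 60 g: from the tip up, pale bristle head 26 mm dia. (0 to 59 mm), steel shaft 8 mm dia., white collar 36 mm dia. (140 to 146 mm), yellow handle 18 mm dia. (146 to 218 mm). The head is too wide for the fork's slot: lift the brush about 10 mm and draw it out through the open end; hang it the same way back.
- brush_tip (a point): Tip of the brush's bristles, on its axis.
- tan_mid (a point): TAN cup, centre of it, half-way up (33 mm above its underside). Open round cup, 52 mm outside diameter, 66 mm high, wall 4 mm, bottom 5 mm thick, so the inside is 44 mm wide and 61 mm deep; about 0.2 kg, loose, upright on the bench. May be absent.
- russet_mid (a point): RUSSET (orange-brown) cup, same size and same point. May be absent.
- black_mid (a point): BLACK cup, same size and same point. May be absent.
- cup_tan: The tan cup; origin at the centre of its underside.
- cup_russet: The russet cup; origin at the centre of its underside.
- cup_black: The black cup; origin at the centre of its underside.
- shoe: Bystander: brown leather shoe, 270 mm long. Leave alone.
- tin: Bystander: flat round polish tin, 72 mm dia., 28 mm high. Leave alone.
- awl: Bystander: wood-handled awl, 200 mm long, lying. Leave alone.
Things that resemble listed ones, but are neither listed nor needed, are in the scene too. Leave any pink, turquoise or yellow look-alike of the cup_tan alone.

How it is judged:
On the way, in this order (a step that is already met when the one before it is completed fails the run):
1. the brush goes down to the bottom of the tan cup (horizontal distance between brush_tip and tan_mid below 0.024 m and z of brush_tip in the frame of tan_mid below -0.015 m and angle between tan_mid's own z axis and vertical below 0.35 rad), for 0.05 s.
2. the brush is drawn up to the mouth of the tan cup (horizontal distance between brush_tip and tan_mid below 0.024 m and z of brush_tip in the frame of tan_mid above 0.012 m), for 0.05 s.
3. the brush goes down to the bottom of the tan cup a second time (all of step 1), for 0.05 s.
4. the brush goes down to the bottom of the russet cup (horizontal distance between brush_tip and russet_mid below 0.024 m and z of brush_tip in the frame of russet_mid below -0.015 m and angle between russet_mid's own z axis and vertical below 0.35 rad), for 0.05 s.
5. the brush is drawn up to the mouth of the russet cup (horizontal distance between brush_tip and russet_mid below 0.024 m and z of brush_tip in the frame of russet_mid above 0.012 m), for 0.05 s.
6. the brush goes down to the bottom of the russet cup a second time (all of step 4), for 0.05 s.
7. the brush goes down to the bottom of the black cup (horizontal distance between brush_tip and black_mid below 0.024 m and z of brush_tip in the frame of black_mid below -0.015 m and angle between black_mid's own z axis and vertical below 0.35 rad), for 0.05 s.
8. the brush is drawn up to the mouth of the black cup (horizontal distance between brush_tip and black_mid below 0.024 m and z of brush_tip in the frame of black_mid above 0.012 m), for 0.05 s.
9. the brush goes down to the bottom of the black cup a second time (all of step 7), for 0.05 s.
At the end, for the whole second after the job is handed in: Every cup present stands upright (within 0.2 rad) on the floor of the open bay and is at rest; the cover is shut to within 6 mm; the brush hangs upright in the fork by its collar, its axis within 25 mm of the hanging place, at rest (x of tan_mid in the frame of bay_floor between -0.045 and 0.045 m and y of tan_mid in the frame of bay_floor between -0.08 and 0.08 m and z of each of tan_mid, russet_mid, black_mid in the frame of bay_floor below 0.042 m and angle between each of tan_mid, russet_mid, black_mid, brush_grip's own z axis and vertical below 0.2 rad and linear speed of each of cup_tan, cup_russet, cup_black below 0.02 m/s and x of russet_mid in the frame of bay_floor between -0.045 and 0.045 m and y of russet_mid in the frame of bay_floor between -0.08 and 0.08 m and x of black_mid in the frame of bay_floor between -0.045 and 0.045 m and y of black_mid in the frame of bay_floor between -0.08 and 0.08 m and value of joint cover below 0.006 m and horizontal distance between brush_grip and fork below 0.025 m and z of brush_grip in the frame of fork between 0.032 and 0.052 m and linear speed of brush below 0.03 m/s); the robot touches nothing.
It fails at once if the shoe is pushed more than 30 mm (distance of shoe from where it was at the start of the episode above 0.03 m).
It fails at once if the polish tin is pushed more than 30 mm (distance of tin from where it was at the start of the episode above 0.03 m).
It fails at once if the awl is pushed more than 30 mm (distance of awl from where it was at the start of the episode above 0.03 m).
Of cup_tan, cup_russet, cup_black only 2 to 3 are there at a start; the rules pass over those that are not, and their reading is None.
At some moment in a run one of cup_tan, cup_russet, cup_black may be knocked a few centimetres aside while the robot is not near it.
It also fails if it takes over 210 s, if anything falls off the work surface, if the arm or the gripper's body presses on something with over 40 N, if the wrist force passes 120 N, or if a joint passes its speed limit or range.

## Working session

There is one attempt and no reset: what is moved stays moved. The work goes in short steps, Python scripts to look and compute and a tool call to move; the robot and the scene stay as the last step left them, time stands still between calls to the robot, and variables do not carry over. Pictures are saved under pics/ and viewed, and the job is handed in when it is done.

Besides the shell and the picture viewer there is one more tool, called after "Emit:" by a JSON object that holds its "fn" and its "kwargs", one argument or row to a line. servo_tool: Moves the arm, as the interface text tells. Its arguments: {"type":"object","properties":{"steps":{"type":"array","items":{"type":"array","items":{"type":"number"}}},"squeeze":{"type":"number"}},"required":["steps"]}

```bash
mkdir -p pics; python3 - <<'E'
from station import *
import cv2,numpy as np
print(grip_depth, {k:np.round(v,3).tolist() for k,v in observe().items()})
for n in("scene","top"):
    c=read_camera(n); cv2.imwrite(f"pics/{n}0.png",c["image"][:,:,::-1]); print(n,c["fx"],c["fy"],c["cx"],c["cy"],np.round(c["extrinsics"],4).tolist())
E
```

```text
0.0187 {'clock': 0.0, 'joint_positions': [-1.185, 0.6, -0.003, 1.6, 0.002, 0.943, -0.08], 'joint_vel': [-0.002, -0.0, -0.001, -0.002, -0.001, -0.002, -0.001], 'joint_efforts': [0.001, -77.646, 1.565, -25.802, 0.012, 0.009, -0.0], 'tool_pos': [0.323, 0.648, 0.23], 'tcp_rot': [[-0.001, -0.895, 0.446], [-0.002, 0.446, 0.895], [-1.0, -0.0, -0.002]], 'ft_force': [0.416, 1.43, -0.386], 'ft_torque': [0.086, 0.015, -0.037], 'finger_gap': 0.085}
scene 425.9378185348678 425.9378185348678 273.42274892739727 207.93293327317943 [[-0.3622, 0.5069, -0.7822, 1.5048], [0.9318, 0.1738, -0.3188, 0.322], [-0.0257, -0.8443, -0.5352, 0.8306], [0.0, 0.0, 0.0, 1.0]]
top 408.28734415771834 408.28734415771834 283.7128641659867 203.86186779407018 [[-0.0101, -0.9969, 0.0779, 0.4085], [-0.9999, 0.0107, 0.0067, -0.0596], [-0.0076, -0.0778, -0.9969, 1.4811], [0.0, 0.0, 0.0, 1.0]]
```

View pics/scene0.png

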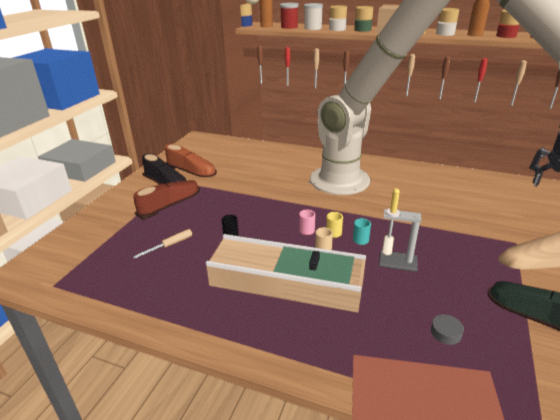

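View pics/top0.png

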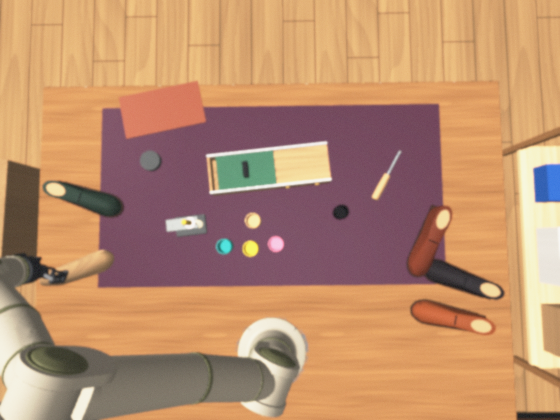

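```bash
python3 - <<'E'
import cv2,numpy as np
a=cv2.imread("pics/top0.png");b=cv2.imread("pics/scene0.png")
cv2.imwrite("pics/z1.png",cv2.resize(a[130:270,150:370],None,fx=3.6,fy=3.6,interpolation=cv2.INTER_CUBIC))
cv2.imwrite("pics/z2.png",cv2.resize(b[170:320,200:440],None,fx=3.3,fy=3.3,interpolation=cv2.INTER_CUBIC))
E
```

```text
(no output)
```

View pics/z1.png

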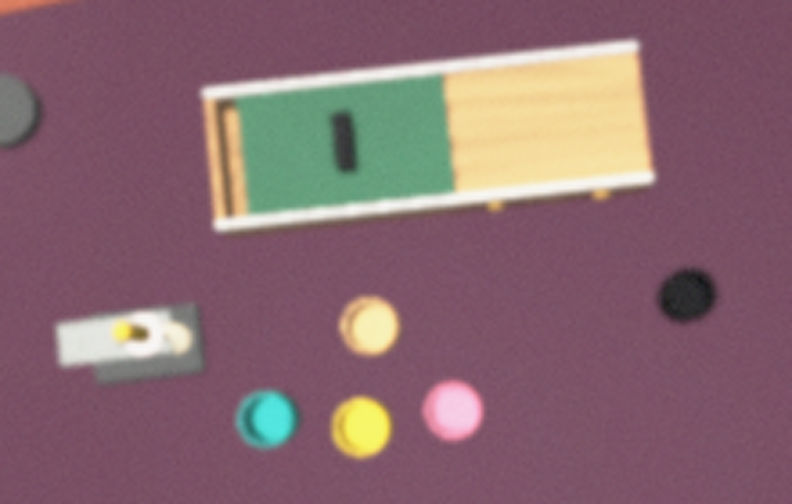

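View pics/z2.png

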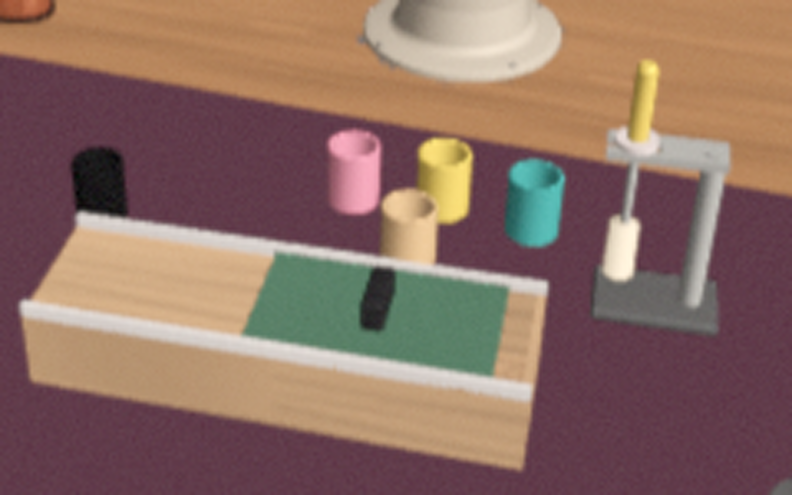

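```bash
cat > h.py <<'E'
from station import *
import cv2,numpy as np
from scipy.optimize import least_squares
def cam(n,save=None):
    c=read_camera(n)
    if save: cv2.imwrite(f"pics/{save}.png",c["image"][:,:,::-1])
    return c
def proj(c,P):
    P=np.atleast_2d(P); E=np.linalg.inv(np.array(c["extrinsics"])); q=P@E[:3,:3].T+E[:3,3]
    return np.c_[c["fx"]*q[:,0]/q[:,2]+c["cx"],c["fy"]*q[:,1]/q[:,2]+c["cy"]]
def ray(c,px,z):
    px=np.atleast_2d(px).astype(float); E=np.array(c["extrinsics"])
    d=np.c_[(px[:,0]-c["cx"])/c["fx"],(px[:,1]-c["cy"])/c["fy"],np.ones(len(px))]@E[:3,:3].T
    o=E[:3,3]; return o+d*((z-o[2])/d[:,2])[:,None]
def zoom(c,x0,y0,x1,y1,f,name):
    cv2.imwrite(f"pics/{name}.png",cv2.resize(c["image"][y0:y1,x0:x1,::-1],None,fx=f,fy=f,interpolation=cv2.INTER_CUBIC))
def st():
    o=observe(); R=np.array(o["tcp_rot"]); print(round(o["clock"],2),"tcp",np.round(o["tool_pos"],4),"jawyaw",round(float(np.degrees(np.arctan2(R[1,2],R[0,2]))),2),"down",np.round(R[:,0],3),"F",np.round(o["ft_force"],1),"gap",round(float(o["finger_gap"]),4)); return o
def go(target,yaw=None,o=None):
    """shift in tool axes to reach world target; and turn needed to bring jaw axis to yaw(deg, mod 180)"""
    o=o or observe(); R=np.array(o["tcp_rot"]); d=R.T@(np.array(target)-np.array(o["tool_pos"]))
    print("shift tool xyz mm",np.round(d*1000,1),"world mm",np.round((np.array(target)-o["tool_pos"])*1000,1))
    if yaw is not None:
        y=np.degrees(np.arctan2(R[1,2],R[0,2])); t=(yaw-y+90)%180-90
        print("turn about x (tool, x down => negative of world): ",round(-t,2),"or",round(-t-180*np.sign(-t),2),"j7",round(o["joint_positions"][6],3))
E
python3 - <<'E'
from h import *
c=cam("top"); s=cam("scene")
f=lambda l:np.array(l)/3.6+[150,130]
C=ray(c,f([(205,88),(638,43),(654,182),(216,230)])-.15,.085)
print("chest corners",C.round(3)[:,:2].tolist(),"ctr",C.mean(0).round(3))
for a,b in((0,1),(3,2),(1,2),(0,3)): d=C[b]-C[a];print(np.linalg.norm(d).round(4),np.degrees(np.arctan2(d[1],d[0])).round(2))
g=f([(344,141)]);print("handle",ray(c,g,.11).round(4))
for n,p,z in(("tan",(370,325),.066),("black",(687,295),.066),("yel",(361,427),.066),("pink",(453,410),.066),("turq",(267,419),.066),("collar",(143,334),.176),("brushtop",(122,331),.248),("forkend",None,0)):
    if p: print(n,ray(c,f([p]),z).round(4))
fs=lambda l:np.array(l)/3.3+[200,170]
for n,p,z in(("tan",(409,203),.066),("black",(98,160),.066),("collar",(637,142),.176),("top",(647,66),.248)): print(n,ray(s,fs([p]),z).round(4))
E
```

```text
chest corners [[0.693, 0.215], [0.732, -0.203], [0.597, -0.215], [0.555, 0.204]] ctr [0.644 0.    0.085]
0.4194 -84.66
0.4212 -84.34
0.1357 -174.58
0.138 -175.36
handle [[0.635 0.078 0.11 ]]
tan [[0.4631 0.0579 0.066 ]]
black [[ 0.4888 -0.2478  0.066 ]]
yel [[0.3654 0.0669 0.066 ]]
pink [[ 0.3808 -0.0214  0.066 ]]
turq [[0.3739 0.1571 0.066 ]]
collar [[0.4529 0.2507 0.176 ]]
brushtop [[0.4532 0.2513 0.248 ]]
tan [[0.4629 0.0623 0.066 ]]
black [[ 0.4929 -0.2446  0.066 ]]
collar [[0.4647 0.2568 0.176 ]]
top [[0.4616 0.2555 0.248 ]]
```

```bash
cat >> h.py <<'E'
def circ(x,y,z,r,n=40):
    t=np.linspace(0,2*np.pi,n); return np.c_[x+r*np.cos(t),y+r*np.sin(t),np.full(n,z)]
def overlay(c,curves,box,f,name):
    x0,y0,x1,y1=box
    im=cv2.resize(c["image"][y0:y1,x0:x1,::-1],None,fx=f,fy=f,interpolation=cv2.INTER_CUBIC)
    for P,col in curves:
        p=(proj(c,P)-[x0,y0]+.5)*f-.5
        cv2.polylines(im,[np.round(p).astype(int)],False,col,1)
    cv2.imwrite(f"pics/{name}.png",im)
def cupc(x,y,z0=0,col=(0,0,255)): return [(circ(x,y,z0+.066,.026),col),(circ(x,y,z0,.026),col)]
def brushc(x,y,tip=.03,col=(255,0,0)): return [(circ(x,y,tip+.218,.009),col),(circ(x,y,tip+.146,.018),col),(circ(x,y,tip+.059,.013),col),(circ(x,y,tip,.013),col)]
E
python3 - <<'E'
from h import *
c=cam("top"); s=cam("scene")
cv=cupc(.463,.060)+cupc(.4905,-.246)+brushc(.4575,.2535)
ch=np.radians(5.4);X=np.array([np.cos(ch),np.sin(ch),0]);Y=np.array([-np.sin(ch),np.cos(ch),0]);O=np.array([.644,0,0])
W=lambda x,y,z:O+X*x+Y*y+np.array([0,0,z])
cv+=[(np.array([W(a*.067,b*.21,.085) for a,b in((-1,-1),(1,-1),(1,1),(-1,1),(-1,-1))]),(0,0,255))]
overlay(c,cv,(160,130,360,240),4,"o1")
overlay(s,cv,(190,170,430,310),3.3,"o2")
E
```

```text
(no output)
```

View pics/o1.png

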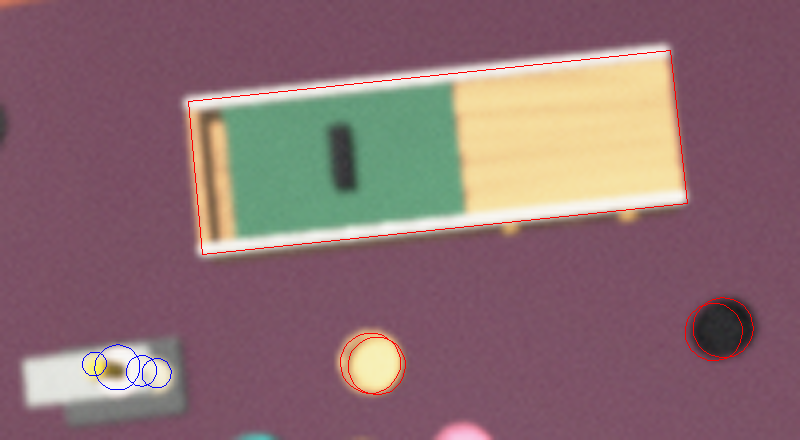

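View pics/o2.png

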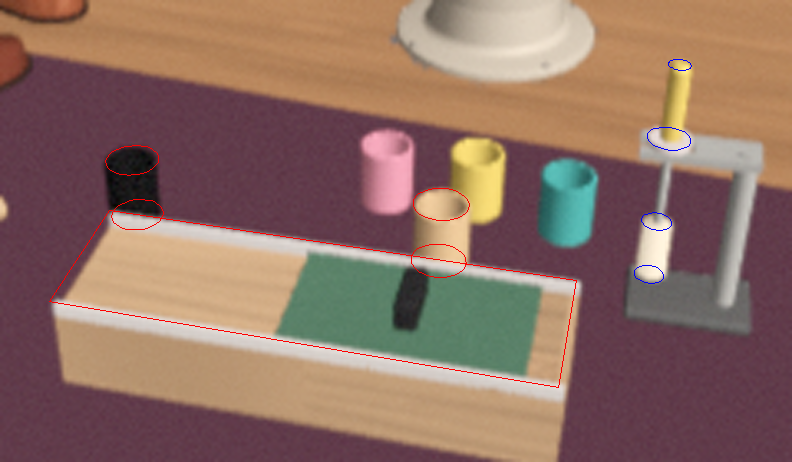

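Emit:
{"fn": "servo_tool", "kwargs": {
  "steps": [
    [100,-0.015,0,0,-6.4],
    [100,-0.015,0,0,-6.4],
    [100,-0.015,0,0,-6.4],
    [100,-0.015,0,0,-6.4],
    [100,-0.015,0,0,-6.4]
  ]
}}

```text
clock: 0.72
tool_pos: [0.3237, 0.6486, 0.3069]
tcp_rot: [[0.0, -0.995, -0.101], [-0.0, -0.101, 0.995], [-1.0, -0.0, -0.0]]
ft_force: [0.7, -0.4, 0.2]
finger_gap: 0.0858
```

```bash
python3 - <<'E'
from h import *
st(); go((.637,.079,.15),95.4)
E
```

```text
0.72 tcp [0.3237 0.6486 0.3069] jawyaw 95.8 down [ 0. -0. -1.] F [ 0.7 -0.4  0.2] gap 0.0858
shift tool xyz mm [ 157.1 -254.2 -598.3] world mm [ 313.3 -569.6 -156.9]
turn about x (tool, x down => negative of world):  0.4 or -179.6 j7 0.406
```

Emit:
{"fn": "servo_tool", "kwargs": {
  "steps": [
    [100,0,-0.016,-0.033,0.4],
    [100,0,-0.016,-0.033,0],
    [100,0,-0.016,-0.033,0],
    [100,0,-0.016,-0.033,0],
    [100,0,-0.016,-0.033,0]
  ]
}}

```text
clock: 1.13
tool_pos: [0.4189, 0.4899, 0.3063]
tcp_rot: [[0.0, -0.996, -0.089], [-0.0, -0.089, 0.996], [-1.0, -0.0, -0.0]]
ft_force: [0.1, -0.4, 0.4]
finger_gap: 0.0856
```

Emit:
{"fn": "servo_tool", "kwargs": {
  "steps": [
    [100,0,-0.016,-0.033,0],
    [100,0,-0.016,-0.033,0],
    [100,0,-0.016,-0.033,0],
    [100,0,-0.016,-0.033,0],
    [100,0,-0.016,-0.033,0]
  ]
}}

```text
clock: 1.55
tool_pos: [0.5132, 0.3326, 0.3065]
tcp_rot: [[0.0, -0.996, -0.089], [0.0, -0.089, 0.996], [-1.0, -0.0, 0.0]]
ft_force: [1.3, -0.2, -0.1]
finger_gap: 0.0856
```

Emit:
{"fn": "servo_tool", "kwargs": {
  "steps": [
    [100,0,-0.016,-0.033,0],
    [100,0,-0.016,-0.033,0],
    [100,0,-0.016,-0.033,0],
    [100,0,-0.016,-0.033,0],
    [100,0,-0.016,-0.033,0]
  ]
}}

```text
clock: 1.97
tool_pos: [0.6075, 0.1753, 0.3065]
tcp_rot: [[0.0, -0.996, -0.089], [0.0, -0.089, 0.996], [-1.0, -0.0, 0.0]]
ft_force: [0.4, 1.1, 0.4]
finger_gap: 0.0854
```

```bash
python3 - <<'E'
from h import *
st(); go((.637,.079,.089),95.4)
E
```

```text
1.97 tcp [0.6075 0.1753 0.3065] jawyaw 95.08 down [ 0.  0. -1.] F [0.4 1.1 0.4] gap 0.0854
shift tool xyz mm [217.5 -20.8 -98.6] world mm [  29.5  -96.3 -217.5]
turn about x (tool, x down => negative of world):  -0.32 or 179.68 j7 1.249
```

Emit:
{"fn": "servo_tool", "kwargs": {
  "steps": [
    [100,0,-0.007,-0.033,-0.3],
    [100,0,-0.007,-0.033,0],
    [100,0.02,-0.007,-0.033,0],
    [100,0.04,0,0,0],
    [100,0.04,0,0,0]
  ]
}}

```text
clock: 2.38
tool_pos: [0.6385, 0.0772, 0.2067]
tcp_rot: [[0.004, -0.996, -0.089], [-0.0, -0.089, 0.996], [-1.0, -0.004, -0.001]]
ft_force: [0.1, 0.6, -1.4]
finger_gap: 0.0856
```

```bash
python3 - <<'E'
from h import *
st(); go((.637,.079,.089),95.4)
c=cam("top"); zoom(c,190,120,350,230,5,"a1"); s=cam("scene"); zoom(s,200,130,430,310,3.4,"a2")
E
```

```text
2.38 tcp [0.6385 0.0772 0.2067] jawyaw 95.11 down [ 0.004 -0.    -1.   ] F [ 0.1  0.6 -1.4] gap 0.0856
shift tool xyz mm [117.7   1.9   2. ] world mm [  -1.5    1.8 -117.7]
turn about x (tool, x down => negative of world):  -0.29 or 179.71 j7 1.405
```

View pics/a2.png

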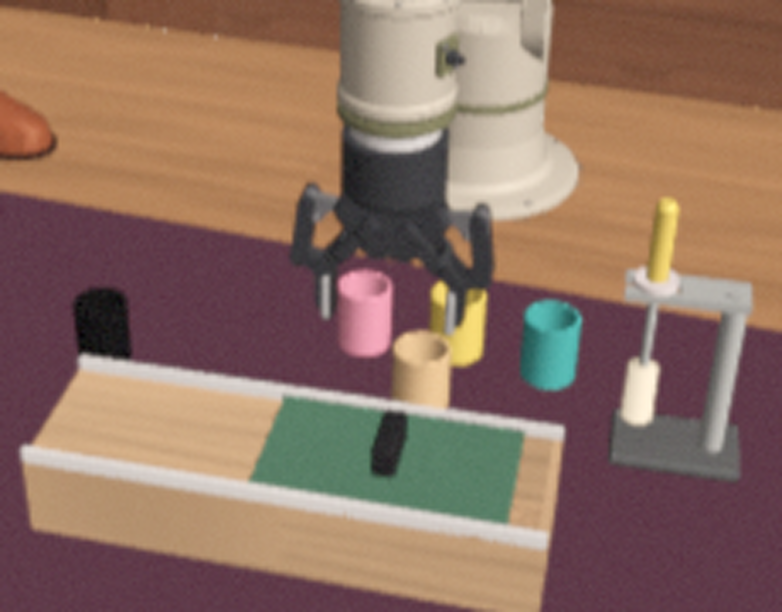

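Emit:
{"fn": "servo_tool", "kwargs": {
  "steps": [
    [100,0.035,0.002,0.002,0],
    [100,0.035,0,0,0],
    [100,0.032,0,0,0],
    [100,0.014,0,0,0],
    [0,0,0,0,0]
  ],
  "squeeze": 40
}}

```text
clock: 2.9
tool_pos: [0.6338, 0.0829, 0.0888]
tcp_rot: [[-0.004, -0.995, -0.095], [-0.001, -0.095, 0.995], [-1.0, 0.004, -0.0]]
ft_force: [-0.6, -0.2, -0.8]
finger_gap: 0.0749
```

Emit:
{"fn": "servo_tool", "kwargs": {
  "steps": [
    [0,0,0,0,0],
    [0,0,0,0,0],
    [0,0,0,0,0],
    [0,0,0,0,0],
    [0,0,0,0,0]
  ],
  "squeeze": 40
}}

```text
clock: 3.32
tool_pos: [0.6356, 0.0824, 0.0921]
tcp_rot: [[0.002, -0.996, -0.094], [0.0, -0.094, 0.996], [-1.0, -0.003, 0.0]]
ft_force: [-0.3, -0.7, 5.9]
finger_gap: 0.0193
```

Emit:
{"fn": "servo_tool", "kwargs": {
  "steps": [
    [0,0,0,-0.015,0],
    [0,0,0,-0.03,0],
    [0,0,0,-0.035,0],
    [0,0,0,-0.035,0],
    [0,0,0,-0.03,0]
  ]
}}

```text
clock: 3.73
tool_pos: [0.6499, -0.0633, 0.0922]
tcp_rot: [[0.004, -0.996, -0.094], [0.0, -0.094, 0.996], [-1.0, -0.004, 0.0]]
ft_force: [3.2, 4.1, 2.9]
finger_gap: 0.0189
```

Emit:
{"fn": "servo_tool", "kwargs": {
  "steps": [
    [0,0,0,-0.02,0],
    [0,0,0,-0.008,0],
    [0,0,0,0,0]
  ]
}}

```text
clock: 3.98
tool_pos: [0.6528, -0.0928, 0.0921]
tcp_rot: [[0.005, -0.996, -0.091], [-0.001, -0.091, 0.996], [-1.0, -0.004, -0.002]]
ft_force: [2.1, -1.4, 8.4]
finger_gap: 0.0193
```

```bash
python3 - <<'E'
from h import *
st()
c=cam("top"); zoom(c,190,120,350,230,5,"b1"); s=cam("scene"); zoom(s,200,130,430,310,3.4,"b2")
E
```

```text
3.98 tcp [ 0.6528 -0.0928  0.0921] jawyaw 95.23 down [ 0.005 -0.001 -1.   ] F [ 2.1 -1.4  8.4] gap 0.0193
```

View pics/b2.png

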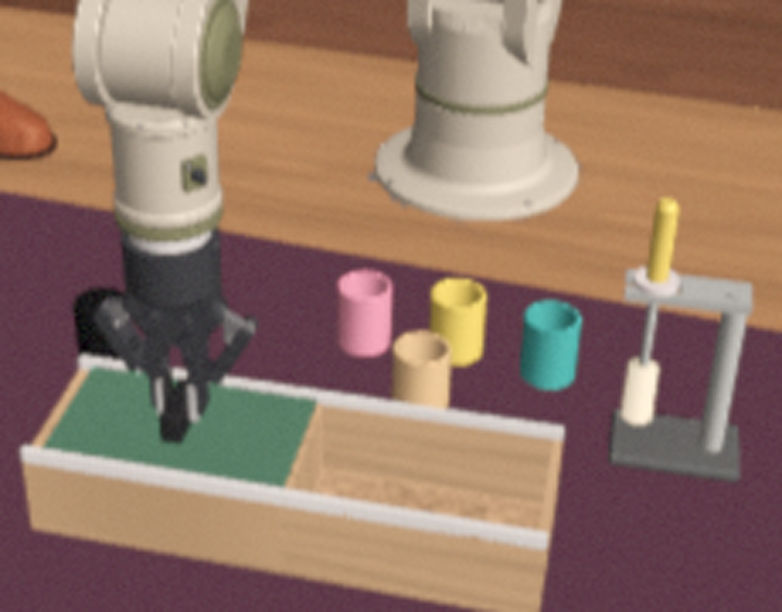

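View pics/b1.png

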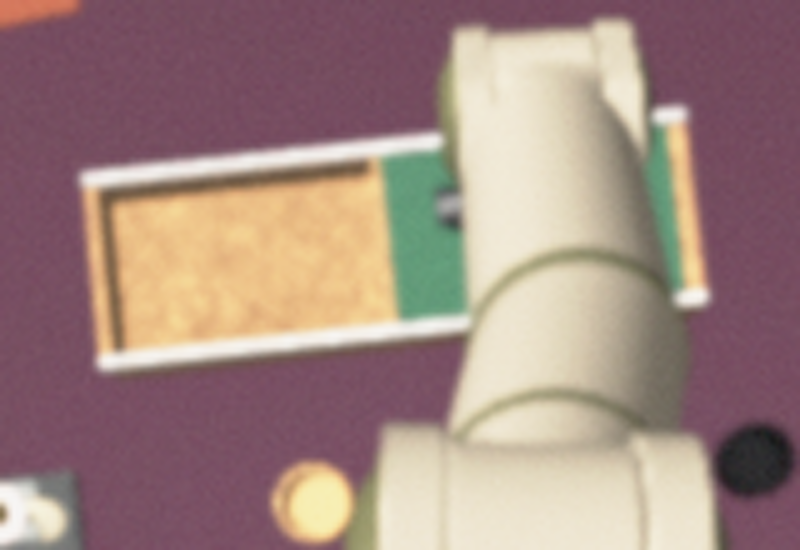

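Emit:
{"fn": "servo_tool", "kwargs": {
  "steps": [
    [0,0,0,-0.004,0],
    [0,0,0,-0.004,0],
    [100,0,0,0,0],
    [100,0,0,0,0],
    [100,0,0,0,0]
  ]
}}

```text
clock: 4.5
tool_pos: [0.6514, -0.0977, 0.0905]
tcp_rot: [[-0.0, -0.996, -0.094], [-0.0, -0.094, 0.996], [-1.0, 0.0, -0.0]]
ft_force: [0.2, 0.0, 0.3]
finger_gap: 0.0548
```

Emit:
{"fn": "servo_tool", "kwargs": {
  "steps": [
    [100,0,0,0,0],
    [100,-0.02,0,0,0],
    [100,-0.035,0,0,0],
    [100,-0.035,0,0,0],
    [100,-0.035,0,0,0]
  ]
}}

```text
clock: 4.92
tool_pos: [0.6511, -0.098, 0.2163]
tcp_rot: [[-0.001, -0.996, -0.094], [-0.0, -0.094, 0.996], [-1.0, 0.001, 0.0]]
ft_force: [0.2, -1.0, 0.5]
finger_gap: 0.0851
```

```bash
python3 - <<'E'
from h import *
st(); go((.4575,.2535,.30),97.4)
E
```

```text
4.92 tcp [ 0.6511 -0.098   0.2163] jawyaw 95.37 down [-0.001 -0.    -1.   ] F [ 0.2 -1.   0.5] gap 0.0851
shift tool xyz mm [-83.5 159.9 368.1] world mm [-193.6  351.5   83.7]
turn about x (tool, x down => negative of world):  -2.03 or 177.97 j7 1.659
```

Emit:
{"fn": "servo_tool", "kwargs": {
  "steps": [
    [100,-0.018,0.0145,0.0335,-2],
    [100,-0.018,0.0145,0.0335,0],
    [100,-0.018,0.0145,0.0335,0],
    [100,-0.018,0.0145,0.0335,0],
    [100,-0.012,0.0145,0.0335,0]
  ]
}}

```text
clock: 5.33
tool_pos: [0.5585, 0.0606, 0.3009]
tcp_rot: [[0.001, -0.992, -0.128], [0.0, -0.128, 0.992], [-1.0, -0.001, -0.0]]
ft_force: [-0.0, 0.4, 0.4]
finger_gap: 0.0848
```

Emit:
{"fn": "servo_tool", "kwargs": {
  "steps": [
    [100,0,0.0145,0.0335,0],
    [100,0,0.0145,0.0335,0],
    [100,0,0.0145,0.0335,0],
    [100,0,0.0145,0.0335,0],
    [100,0,0.0145,0.0335,0]
  ]
}}

```text
clock: 5.75
tool_pos: [0.4646, 0.2173, 0.2994]
tcp_rot: [[0.0, -0.992, -0.128], [-0.0, -0.128, 0.992], [-1.0, -0.0, -0.0]]
ft_force: [0.6, -0.2, -0.6]
finger_gap: 0.0852
```

```bash
python3 - <<'E'
from h import *
st(); go((.4575,.2535,.30),97.4)
c=cam("top"); zoom(c,140,150,300,260,5,"c1"); s=cam("scene"); zoom(s,200,100,450,290,3.2,"c2")
E
```

```text
5.75 tcp [0.4646 0.2173 0.2994] jawyaw 97.36 down [ 0. -0. -1.] F [ 0.6 -0.2 -0.6] gap 0.0852
shift tool xyz mm [-0.6  2.4 36.8] world mm [-7.1 36.2  0.6]
turn about x (tool, x down => negative of world):  -0.04 or 179.96 j7 1.065
```

View pics/c2.png

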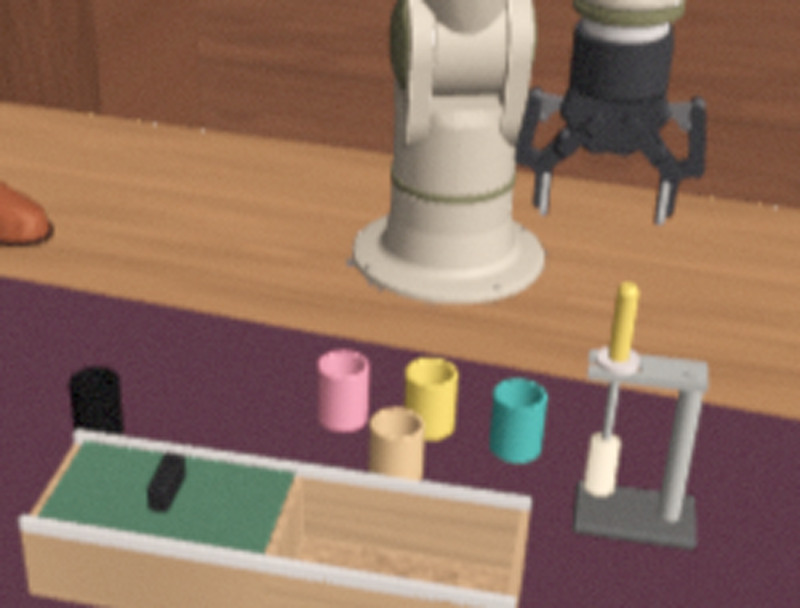

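Emit:
{"fn": "servo_tool", "kwargs": {
  "steps": [
    [100,0,0.002,0.037,0],
    [100,0,0,0,0],
    [100,0.02,0,0,0],
    [100,0.015,0,0,0]
  ]
}}

```text
clock: 6.18
tool_pos: [0.4594, 0.2528, 0.2639]
tcp_rot: [[0.001, -0.992, -0.129], [0.0, -0.129, 0.992], [-1.0, -0.001, 0.0]]
ft_force: [-0.1, -0.1, -0.5]
finger_gap: 0.0851
```

```bash
python3 - <<'E'
from h import *
st(); go((.4575,.2535,.193),97.4)
s=cam("scene"); zoom(s,320,100,450,200,6,"c3")
E
```

```text
6.18 tcp [0.4594 0.2528 0.2639] jawyaw 97.42 down [ 0.001  0.    -1.   ] F [-0.1 -0.1 -0.5] gap 0.0851
shift tool xyz mm [70.9  1.9  1. ] world mm [ -1.9   0.7 -70.9]
turn about x (tool, x down => negative of world):  0.02 or -179.98 j7 0.979
```

View pics/c3.png

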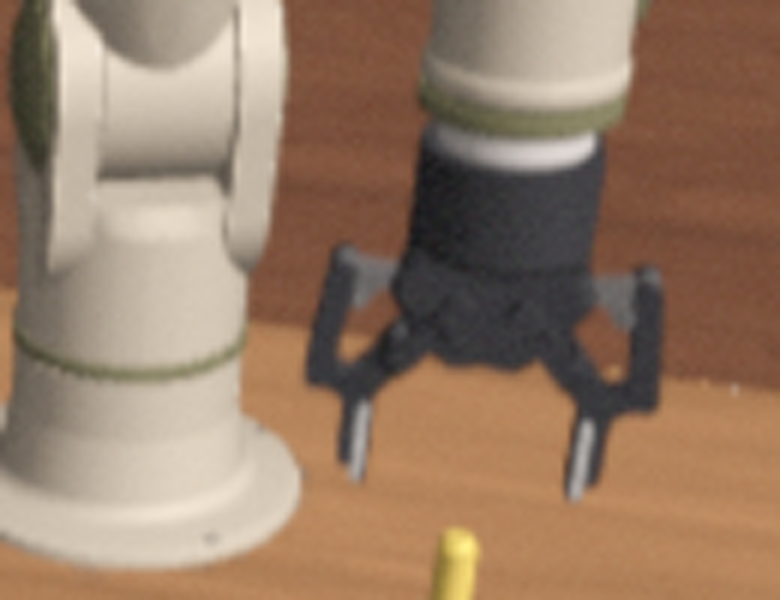

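Emit:
{"fn": "servo_tool", "kwargs": {
  "steps": [
    [100,0.03,0.002,0.001,0],
    [100,0.03,0,0,0],
    [100,0.011,0,0,0],
    [0,0,0,0,0],
    [0,0,0,0,0]
  ],
  "squeeze": 40
}}

```text
clock: 6.65
tool_pos: [0.4572, 0.253, 0.1933]
tcp_rot: [[-0.001, -0.992, -0.128], [-0.001, -0.128, 0.992], [-1.0, 0.001, -0.001]]
ft_force: [1.0, 0.1, 1.0]
finger_gap: 0.0641
```

Emit:
{"fn": "servo_tool", "kwargs": {
  "steps": [
    [0,0,0,0,0],
    [0,0,0,0,0],
    [0,0,0,0,0],
    [0,0,0,0,0],
    [0,0,0,0,0]
  ]
}}

```text
clock: 7.07
tool_pos: [0.4576, 0.2537, 0.1943]
tcp_rot: [[0.002, -0.992, -0.128], [0.001, -0.128, 0.992], [-1.0, -0.002, 0.001]]
ft_force: [-0.6, -0.7, 7.8]
finger_gap: 0.0172
```

```bash
python3 - <<'E'
from h import *
st()
s=cam("scene"); zoom(s,320,130,450,290,4,"c4")
E
```

```text
7.07 tcp [0.4576 0.2537 0.1943] jawyaw 97.38 down [ 0.002  0.001 -1.   ] F [-0.6 -0.7  7.8] gap 0.0172
```

View pics/c4.png

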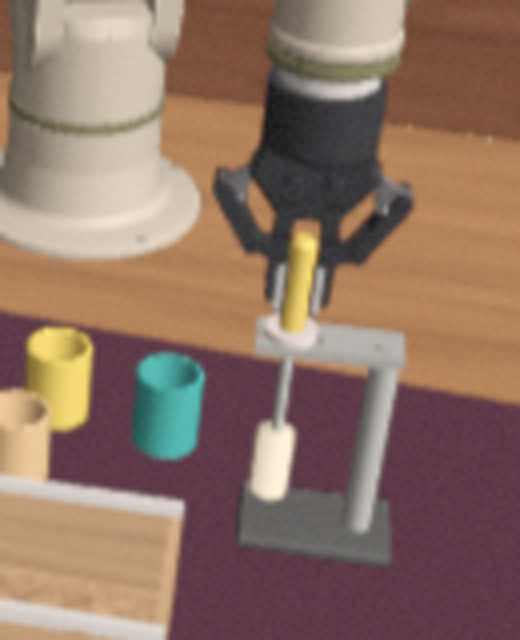

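Emit:
{"fn": "servo_tool", "kwargs": {
  "steps": [
    [0,-0.007,0,0,0],
    [0,-0.007,0,0,0],
    [0,0,0,-0.01,0],
    [0,0,0,-0.025,0],
    [0,0,0,-0.025,0]
  ]
}}

```text
clock: 7.53
tool_pos: [0.4647, 0.1934, 0.2076]
tcp_rot: [[0.001, -0.991, -0.131], [0.0, -0.131, 0.991], [-1.0, -0.001, 0.0]]
ft_force: [0.2, -0.0, -1.1]
finger_gap: 0.017
```

Emit:
{"fn": "servo_tool", "kwargs": {
  "steps": [
    [0,0,0,-0.02,0],
    [0,-0.02,0,0,0],
    [0,-0.03,0,0,0],
    [0,-0.03,0,0,0],
    [0,0,0,0,0]
  ]
}}

```text
clock: 7.95
tool_pos: [0.4694, 0.1741, 0.2923]
tcp_rot: [[0.007, -0.992, -0.127], [0.003, -0.127, 0.992], [-1.0, -0.007, 0.002]]
ft_force: [0.8, 0.6, -0.6]
finger_gap: 0.0171
```

```bash
python3 - <<'E'
from h import *
o=st(); go((.463,.060,.28))
p=o["tool_pos"]; b=brushc(p[0],p[1],p[2]-.1643)
c=cam("top");s=cam("scene")
overlay(c,b+cupc(.463,.060)+cupc(.4905,-.246),(200,160,360,260),5,"d1"); overlay(s,b+cupc(.463,.060)+cupc(.4905,-.246),(200,120,430,290),3.4,"d2")
E
```

```text
7.95 tcp [0.4694 0.1741 0.2923] jawyaw 97.32 down [ 0.007  0.003 -1.   ] F [ 0.8  0.6 -0.6] gap 0.0171
shift tool xyz mm [  11.9   21.  -112.4] world mm [  -6.4 -114.1  -12.3]
```

View pics/d2.png

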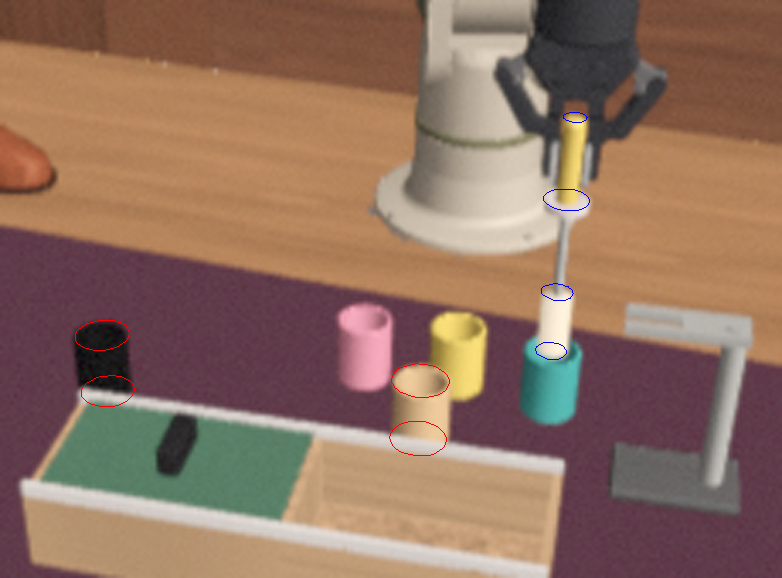

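View pics/d1.png

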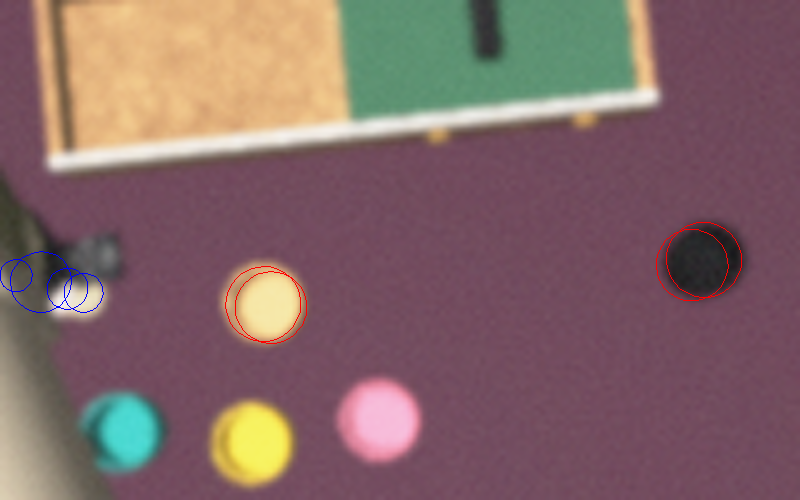

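Emit:
{"fn": "servo_tool", "kwargs": {
  "steps": [
    [0,0,0.005,-0.02,0],
    [0,0,0.005,-0.032,0],
    [0,0,0.005,-0.032,0],
    [0,0.006,0.005,-0.027,0],
    [0,0.006,0,0,0]
  ]
}}

```text
clock: 8.47
tool_pos: [0.4604, 0.0555, 0.274]
tcp_rot: [[-0.002, -0.992, -0.122], [-0.003, -0.122, 0.992], [-1.0, 0.003, -0.003]]
ft_force: [-0.2, -0.7, -1.1]
finger_gap: 0.0168
```

Emit:
{"fn": "servo_tool", "kwargs": {
  "steps": [
    [0,0,0,0,0],
    [0,0,0,0,0]
  ]
}}

```text
clock: 8.63
tool_pos: [0.4612, 0.0616, 0.2744]
tcp_rot: [[-0.002, -0.992, -0.128], [-0.0, -0.128, 0.992], [-1.0, 0.002, 0.0]]
ft_force: [0.1, 0.2, -0.1]
finger_gap: 0.017
```

```bash
python3 - <<'E'
from h import *
o=st(); go((.463,.060,.28))
p=o["tool_pos"]; b=brushc(p[0],p[1],p[2]-.1643)
c=cam("top");s=cam("scene")
overlay(c,b+cupc(.463,.060),(200,160,360,260),5,"e1"); overlay(s,b+cupc(.463,.060),(280,150,380,270),5,"e2")
E
```

```text
8.63 tcp [0.4612 0.0616 0.2744] jawyaw 97.38 down [-0.002 -0.    -1.   ] F [ 0.1  0.2 -0.1] gap 0.017
shift tool xyz mm [-5.6 -1.6 -1.8] world mm [ 1.8 -1.6  5.6]
```

View pics/e2.png

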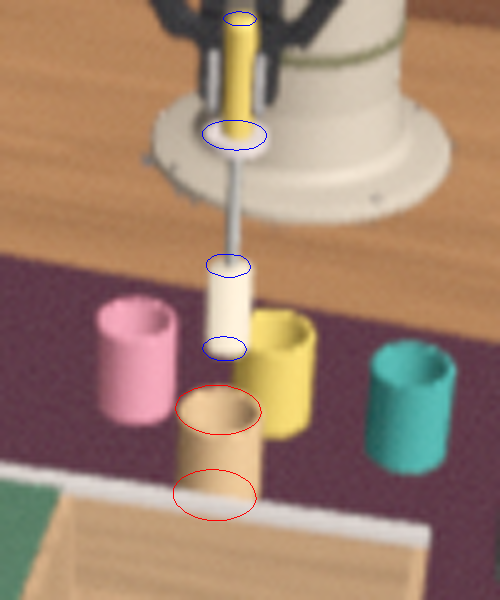

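View pics/e1.png

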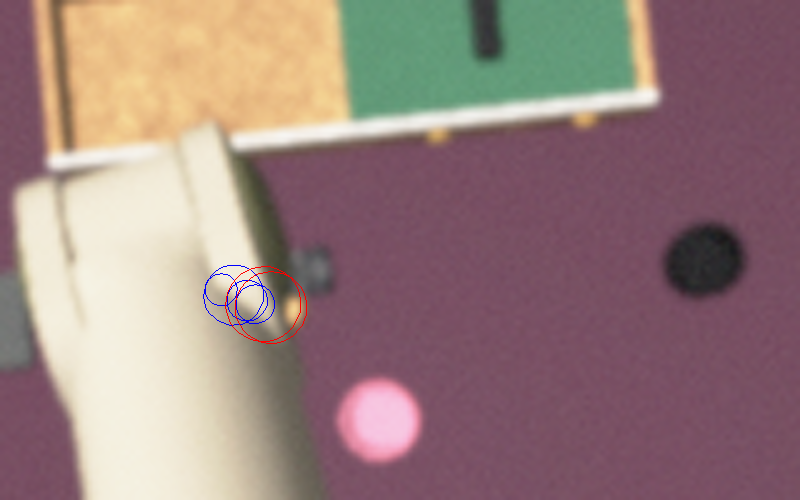

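Emit:
{"fn": "servo_tool", "kwargs": {
  "steps": [
    [0,0.025,0,-0.001,0],
    [0,0.025,0,0,0],
    [0,0.025,0,0,0],
    [0,0.0235,0,0,0],
    [0,0,0,0,0]
  ]
}}

```text
clock: 9.15
tool_pos: [0.4602, 0.0613, 0.1737]
tcp_rot: [[-0.005, -0.991, -0.131], [-0.001, -0.131, 0.991], [-1.0, 0.005, -0.0]]
ft_force: [-0.6, 0.2, -0.4]
finger_gap: 0.0169
```

```bash
python3 - <<'E'
from h import *
o=st()
p=o["tool_pos"]; b=brushc(p[0],p[1],p[2]-.1643)
s=cam("scene")
overlay(s,b+cupc(.463,.060),(280,150,380,270),5,"e3")
E
```

```text
9.15 tcp [0.4602 0.0613 0.1737] jawyaw 97.52 down [-0.005 -0.001 -1.   ] F [-0.6  0.2 -0.4] gap 0.0169
```

View pics/e3.png

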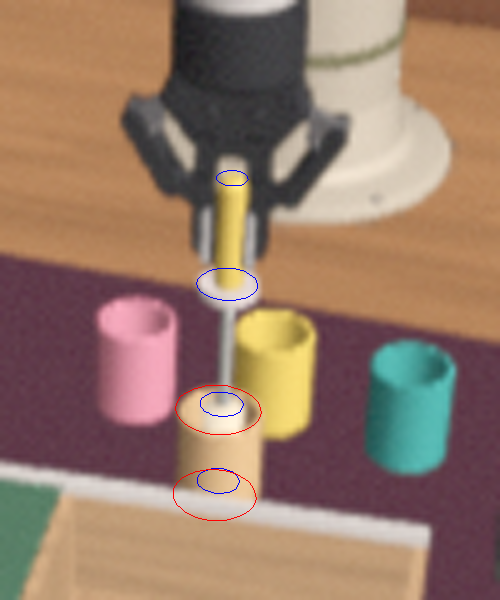

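Emit:
{"fn": "servo_tool", "kwargs": {
  "steps": [
    [0,0,0,0,0],
    [0,-0.022,0,0,0],
    [0,-0.023,0,0,0],
    [0,0,0,0,0],
    [0,0,0,0,0]
  ]
}}

```text
clock: 9.62
tool_pos: [0.4633, 0.061, 0.2244]
tcp_rot: [[0.005, -0.992, -0.129], [0.001, -0.129, 0.992], [-1.0, -0.005, 0.0]]
ft_force: [0.2, 0.4, -1.5]
finger_gap: 0.017
```

Emit:
{"fn": "servo_tool", "kwargs": {
  "steps": [
    [0,0.022,0,0,0],
    [0,0.023,0,0,0],
    [0,0,0,0,0],
    [0,0,0,0,0],
    [0,0,0,0,0]
  ]
}}

```text
clock: 10.03
tool_pos: [0.4622, 0.0606, 0.1775]
tcp_rot: [[0.0, -0.992, -0.129], [0.0, -0.129, 0.992], [-1.0, -0.0, 0.0]]
ft_force: [-0.1, 0.5, -0.6]
finger_gap: 0.0168
```

Emit:
{"fn": "servo_tool", "kwargs": {
  "steps": [
    [0,-0.025,0,0,0],
    [0,-0.03,0,0,0],
    [0,-0.03,0,0,0],
    [0,-0.025,0,0,0],
    [0,0,0,0,0]
  ]
}}

```text
clock: 10.45
tool_pos: [0.4641, 0.0611, 0.2926]
tcp_rot: [[0.009, -0.992, -0.128], [0.002, -0.128, 0.992], [-1.0, -0.009, 0.001]]
ft_force: [0.8, 0.7, 0.3]
finger_gap: 0.0171
```

```bash
python3 - <<'E'
from h import *
o=st(); go((.4905,-.246,.28)); go((.35,-.246,.28))
c=cam("top","f0");s=cam("scene","f0s")
zoom(c,180,130,380,270,4,"f1")
E
```

```text
10.45 tcp [0.4641 0.0611 0.2926] jawyaw 97.37 down [ 0.009  0.002 -1.   ] F [0.8 0.7 0.3] gap 0.0171
shift tool xyz mm [  12.3   13.4 -307.9] world mm [  26.4 -307.1  -12.6]
shift tool xyz mm [  11.   152.7 -289.9] world mm [-114.1 -307.1  -12.6]
```

View pics/f0s.png

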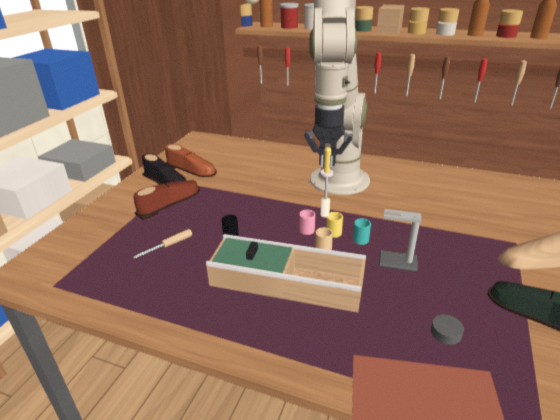

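View pics/f0.png

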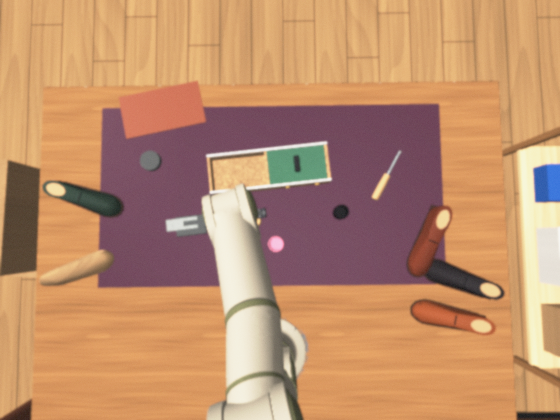

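Emit:
{"fn": "servo_tool", "kwargs": {
  "steps": [
    [0,0,0.0015,-0.02,0],
    [0,0,0.0015,-0.033,0],
    [0,0,0.0015,-0.036,0],
    [0,0,0.0015,-0.036,0],
    [0,0,0.0015,-0.036,0]
  ]
}}

```text
clock: 10.97
tool_pos: [0.4745, -0.1016, 0.2861]
tcp_rot: [[-0.001, -0.992, -0.129], [0.0, -0.129, 0.992], [-1.0, 0.001, 0.0]]
ft_force: [1.1, 0.2, -1.1]
finger_gap: 0.0171
```

Emit:
{"fn": "servo_tool", "kwargs": {
  "steps": [
    [0,0,0.0015,-0.036,0],
    [0,0,0.0015,-0.036,0],
    [0,0,0.0015,-0.036,0],
    [0,0,0.0015,-0.029,0],
    [0,0.01,0,-0.01,0]
  ]
}}

```text
clock: 11.38
tool_pos: [0.4879, -0.2519, 0.2771]
tcp_rot: [[0.001, -0.992, -0.124], [-0.002, -0.124, 0.992], [-1.0, -0.001, -0.002]]
ft_force: [-0.6, -0.5, -0.7]
finger_gap: 0.0173
```

Emit:
{"fn": "servo_tool", "kwargs": {
  "steps": [
    [0,0.005,0,0,0],
    [0,0,0,0,0]
  ]
}}

```text
clock: 11.55
tool_pos: [0.487, -0.2461, 0.2697]
tcp_rot: [[-0.003, -0.992, -0.128], [0.002, -0.128, 0.992], [-1.0, 0.003, 0.002]]
ft_force: [-0.5, 0.9, -0.1]
finger_gap: 0.017
```

```bash
python3 - <<'E'
from h import *
o=st(); go((.4905,-.246,.28))
p=o["tool_pos"]; b=brushc(p[0],p[1],p[2]-.1643)
c=cam("top");s=cam("scene")
cv=b+cupc(.4905,-.246)
overlay(c,cv,(280,160,400,250),6,"g1"); overlay(s,cv,(180,130,300,260),5,"g2")
E
```

```text
11.55 tcp [ 0.487  -0.2461  0.2697] jawyaw 97.34 down [-0.003  0.002 -1.   ] F [-0.5  0.9 -0.1] gap 0.017
shift tool xyz mm [-10.3  -3.5  -0.4] world mm [ 3.5  0.1 10.3]
```

View pics/g2.png

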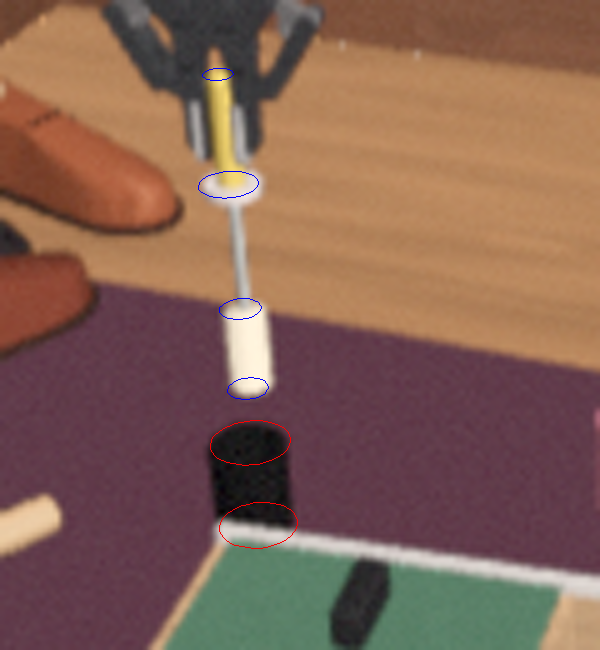

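View pics/g1.png

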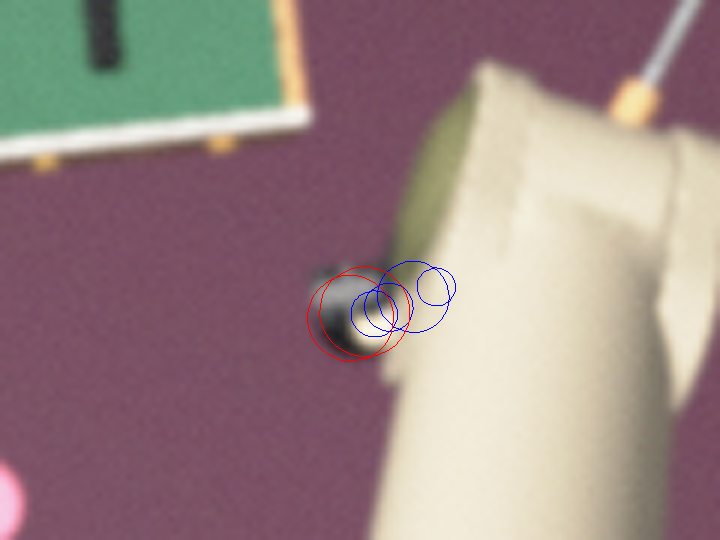

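Emit:
{"fn": "servo_tool", "kwargs": {
  "steps": [
    [0,0.02,-0.005,0,0],
    [0,0.025,0,0,0],
    [0,0.025,0,0,0],
    [0,0.025,0,0,0],
    [0,0,0,0,0]
  ]
}}

```text
clock: 12.07
tool_pos: [0.4914, -0.2435, 0.1734]
tcp_rot: [[-0.005, -0.991, -0.131], [0.003, -0.131, 0.991], [-1.0, 0.005, 0.004]]
ft_force: [-0.4, 0.7, -0.4]
finger_gap: 0.0171
```

```bash
python3 - <<'E'
from h import *
o=st()
p=o["tool_pos"]; b=brushc(p[0],p[1],p[2]-.1643)
c=cam("top");s=cam("scene")
cv=b+cupc(.4905,-.246)
overlay(c,cv,(280,160,400,250),6,"g3"); overlay(s,cv,(180,130,300,260),5,"g4")
E
```

```text
12.07 tcp [ 0.4914 -0.2435  0.1734] jawyaw 97.54 down [-0.005  0.003 -1.   ] F [-0.4  0.7 -0.4] gap 0.0171
```

View pics/g4.png

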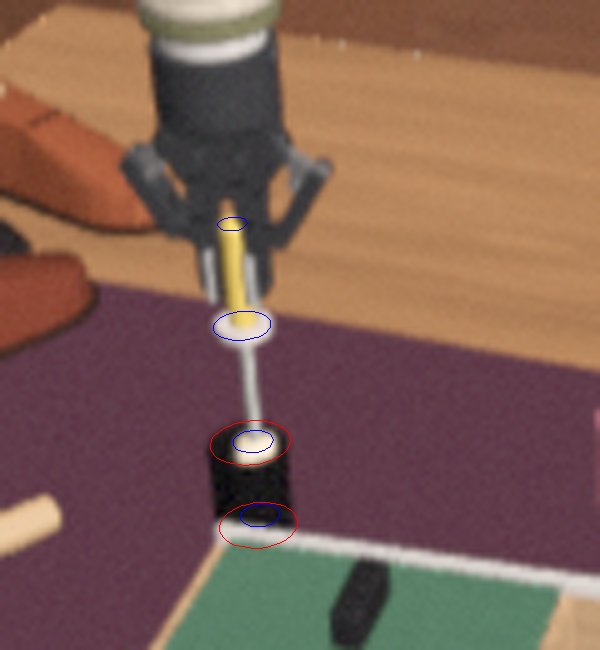

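Brush head is inside the black cup (head at 255,448 of the crop), no contact force. Second stroke.

Emit:
{"fn": "servo_tool", "kwargs": {
  "steps": [
    [0,0,0,0,0],
    [0,-0.022,0,0,0],
    [0,-0.023,0,0,0],
    [0,0,0,0,0],
    [0,0,0,0,0]
  ]
}}

```text
clock: 12.58
tool_pos: [0.4943, -0.2464, 0.2247]
tcp_rot: [[0.005, -0.992, -0.129], [-0.002, -0.129, 0.992], [-1.0, -0.005, -0.003]]
ft_force: [-0.1, -0.6, -0.9]
finger_gap: 0.0172
```

Emit:
{"fn": "servo_tool", "kwargs": {
  "steps": [
    [0,0.022,0,0,0],
    [0,0.023,0,0,0],
    [0,0,0,0,0],
    [0,0,0,0,0],
    [0,0,0,0,0]
  ]
}}

```text
clock: 13.0
tool_pos: [0.4934, -0.2462, 0.1776]
tcp_rot: [[0.0, -0.992, -0.129], [-0.0, -0.129, 0.992], [-1.0, -0.0, -0.0]]
ft_force: [0.1, -0.1, -1.0]
finger_gap: 0.0172
```

Emit:
{"fn": "servo_tool", "kwargs": {
  "steps": [
    [0,-0.025,0,0,0],
    [0,-0.03,0,0,0],
    [0,-0.03,0,0,0],
    [0,-0.025,0,0,0],
    [0,0,0,0,0]
  ]
}}

```text
clock: 13.42
tool_pos: [0.4954, -0.2471, 0.2933]
tcp_rot: [[0.009, -0.992, -0.128], [-0.004, -0.128, 0.992], [-1.0, -0.008, -0.005]]
ft_force: [1.2, -0.2, -0.8]
finger_gap: 0.0168
```

```bash
python3 - <<'E'
from h import *
o=st(); go((.4665,.1835,.28))
c=cam("top","k1");s=cam("scene","k2")
E
```

```text
13.42 tcp [ 0.4954 -0.2471  0.2933] jawyaw 97.36 down [ 0.009 -0.004 -1.   ] F [ 1.2 -0.2 -0.8] gap 0.0168
shift tool xyz mm [ 11.5 -26.4 430.8] world mm [-28.9 430.6 -13.3]
```

View pics/k2.png

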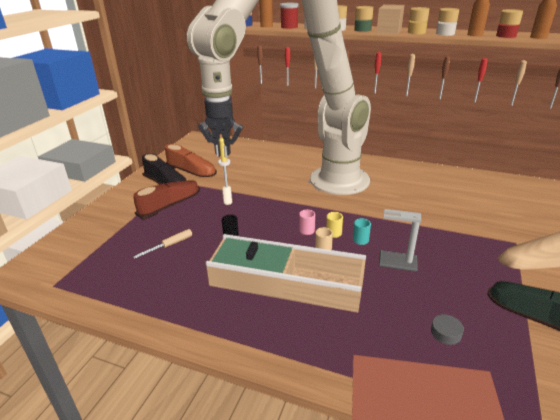

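View pics/k1.png

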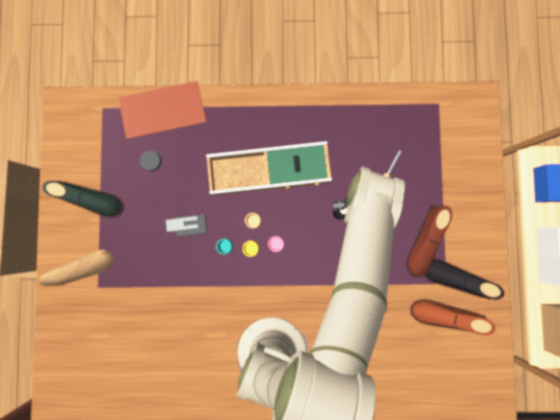

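```bash
python3 - <<'E'
from h import *
c=cam("top");s=cam("scene")
o=np.array([.4575,.2535,0]);a=np.radians(7.4);X=np.array([np.cos(a),np.sin(a),0]);Y=np.array([-np.sin(a),np.cos(a),0])
P=lambda x,y:o+X*x/1000+Y*y/1000+[0,0,.17]
fk=[(np.array([P(-18,-24),P(-8,-24),P(-8,21),P(8,21),P(8,-24),P(18,-24)]),(0,0,255)),(circ(o[0],o[1],.17,.004),(255,0,0))]
overlay(c,fk,(155,200,225,250),10,"m1"); overlay(s,fk,(370,200,430,275),8,"m2")
E
```

```text
(no output)
```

View pics/m1.png

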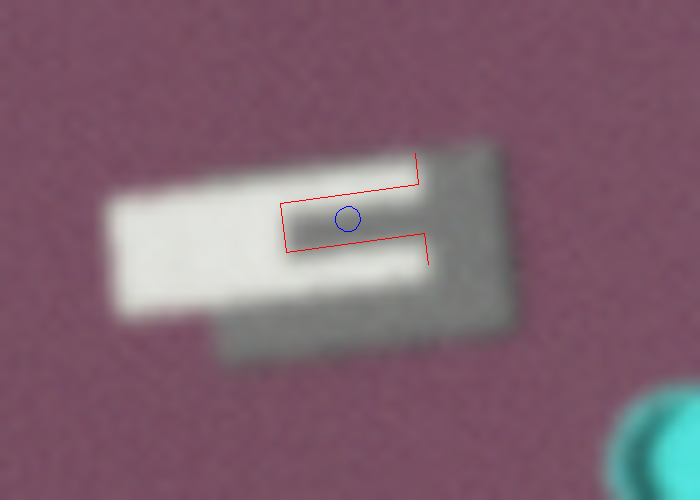

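View pics/m2.png

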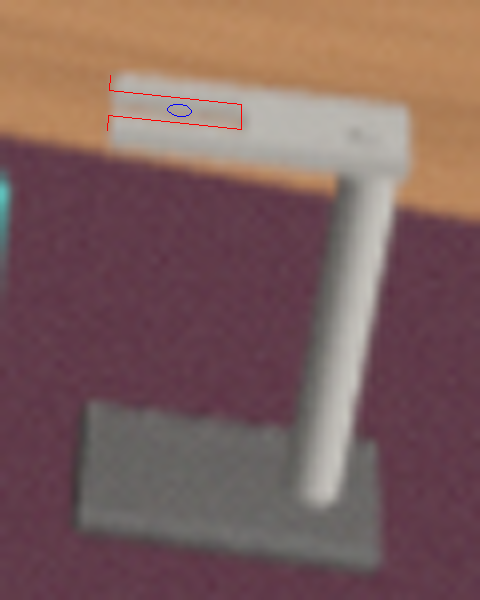

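Emit:
{"fn": "servo_tool", "kwargs": {
  "steps": [
    [0,0,-0.002,0.02,0],
    [0,0,-0.002,0.033,0],
    [0,0,-0.002,0.036,0],
    [0,0,-0.002,0.036,0],
    [0,0,-0.002,0.036,0]
  ]
}}

```text
clock: 14.03
tool_pos: [0.4813, -0.0837, 0.2857]
tcp_rot: [[-0.002, -0.992, -0.128], [0.0, -0.128, 0.992], [-1.0, 0.002, 0.0]]
ft_force: [0.6, 0.7, -0.9]
finger_gap: 0.0168
```

Emit:
{"fn": "servo_tool", "kwargs": {
  "steps": [
    [0,0,-0.002,0.036,0],
    [0,0,-0.002,0.036,0],
    [0,0,-0.002,0.036,0],
    [0,0,-0.002,0.036,0],
    [0,0,-0.002,0.036,0]
  ]
}}

```text
clock: 14.45
tool_pos: [0.4681, 0.0962, 0.2859]
tcp_rot: [[-0.002, -0.992, -0.128], [-0.001, -0.128, 0.992], [-1.0, 0.002, -0.0]]
ft_force: [-0.0, -0.1, -1.7]
finger_gap: 0.0169
```

Emit:
{"fn": "servo_tool", "kwargs": {
  "steps": [
    [0,0,-0.002,0.036,0],
    [0,0,-0.002,0.03,0],
    [0,0,0,0.016,0],
    [0,0,0,0,0],
    [0,0,0,0,0]
  ]
}}

```text
clock: 14.87
tool_pos: [0.4618, 0.1769, 0.2858]
tcp_rot: [[-0.002, -0.991, -0.131], [-0.001, -0.131, 0.991], [-1.0, 0.002, -0.001]]
ft_force: [-0.8, -1.3, -0.9]
finger_gap: 0.0171
```

```bash
python3 - <<'E'
from h import *
o=st(); go((.4656,.184,.208),97.4)
E
```

```text
14.87 tcp [0.4618 0.1769 0.2858] jawyaw 97.52 down [-0.002 -0.001 -1.   ] F [-0.8 -1.3 -0.9] gap 0.0171
shift tool xyz mm [77.8 -4.8  6.6] world mm [  3.8   7.1 -77.8]
turn about x (tool, x down => negative of world):  0.12 or -179.88 j7 1.13
```

Emit:
{"fn": "servo_tool", "kwargs": {
  "steps": [
    [0,0.026,-0.004,0.004,0],
    [0,0.026,0,0,0],
    [0,0.026,0,0,0],
    [0,0,0,0,0],
    [0,0,0,0,0]
  ]
}}

```text
clock: 15.28
tool_pos: [0.4654, 0.1793, 0.2079]
tcp_rot: [[-0.003, -0.992, -0.127], [-0.002, -0.127, 0.992], [-1.0, 0.004, -0.002]]
ft_force: [0.4, 0.1, -0.7]
finger_gap: 0.0171
```

```bash
python3 - <<'E'
from h import *
o=st(); go((.4656,.184,.208),97.4);go((.4575,.2535,.208),97.4)
c=cam("top");s=cam("scene")
zoom(s,330,140,430,280,5,"n2");zoom(c,155,190,255,250,7,"n1")
E
```

```text
15.28 tcp [0.4654 0.1793 0.2079] jawyaw 97.3 down [-0.003 -0.002 -1.   ] F [ 0.4  0.1 -0.7] gap 0.0171
shift tool xyz mm [-0.1 -0.8  4.6] world mm [0.2 4.7 0.1]
turn about x (tool, x down => negative of world):  -0.1 or 179.9 j7 1.08
shift tool xyz mm [-0.2 -1.6 74.6] world mm [-7.9 74.2  0.1]
turn about x (tool, x down => negative of world):  -0.1 or 179.9 j7 1.08
```

View pics/n2.png

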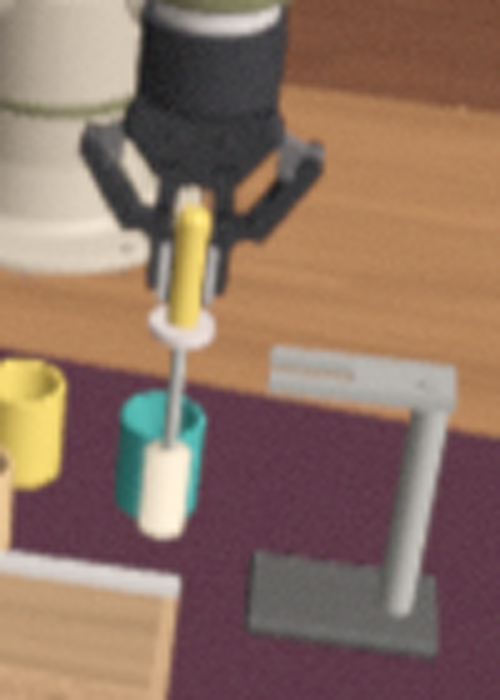

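View pics/n1.png

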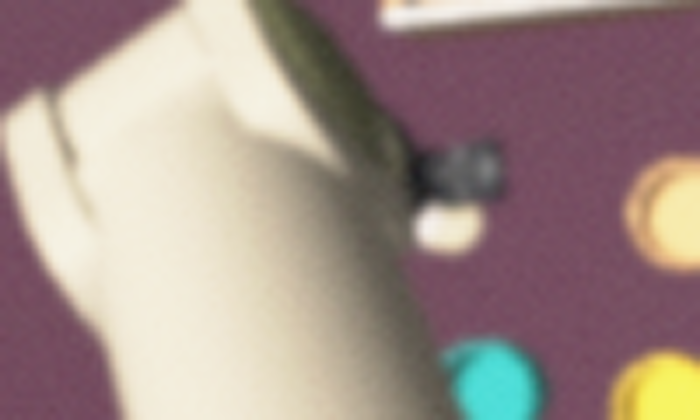

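Emit:
{"fn": "servo_tool", "kwargs": {
  "steps": [
    [0,0,-0.001,0.02,0],
    [0,0,0,0.02,0],
    [0,0,0,0.02,0],
    [0,0,0,0.0145,0],
    [0,0,0,0,0]
  ]
}}

```text
clock: 15.8
tool_pos: [0.4577, 0.2585, 0.2107]
tcp_rot: [[0.003, -0.991, -0.132], [0.003, -0.132, 0.991], [-1.0, -0.003, 0.003]]
ft_force: [-0.3, 1.4, -0.7]
finger_gap: 0.0168
```

```bash
python3 - <<'E'
from h import *
o=st(); go((.4575,.2535,.1943),97.4)
s=cam("scene")
zoom(s,330,140,430,280,5,"n3")
E
```

```text
15.8 tcp [0.4577 0.2585 0.2107] jawyaw 97.57 down [ 0.003  0.003 -1.   ] F [-0.3  1.4 -0.7] gap 0.0168
shift tool xyz mm [16.4  0.9 -5. ] world mm [ -0.2  -5.  -16.4]
turn about x (tool, x down => negative of world):  0.17 or -179.83 j7 0.941
```

View pics/n3.png

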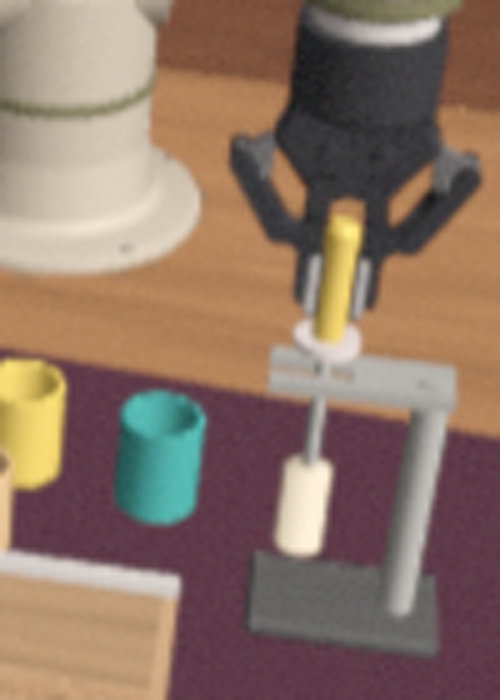

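Emit:
{"fn": "servo_tool", "kwargs": {
  "steps": [
    [0,0.006,0,0,0],
    [0,0.006,0,0,0],
    [0,0.001,0,0,0],
    [0,0,0,0,0],
    [0,0,0,0,0]
  ]
}}

```text
clock: 16.27
tool_pos: [0.4575, 0.2543, 0.1956]
tcp_rot: [[-0.0, -0.992, -0.128], [-0.0, -0.128, 0.992], [-1.0, 0.0, -0.0]]
ft_force: [0.4, 0.7, -0.8]
finger_gap: 0.0169
```

```bash
python3 - <<'E'
from h import *
o=st()
E
```

```text
16.27 tcp [0.4575 0.2543 0.1956] jawyaw 97.34 down [-0. -0. -1.] F [ 0.4  0.7 -0.8] gap 0.0169
```

Emit:
{"fn": "servo_tool", "kwargs": {
  "steps": [
    [0,0.0013,0,-0.0005,0],
    [0,0,0,0,0],
    [60,0,0,0,0],
    [60,0,0,0,0],
    [60,0,0,0,0]
  ]
}}

```text
clock: 16.68
tool_pos: [0.4575, 0.2545, 0.1946]
tcp_rot: [[0.0, -0.992, -0.129], [0.0, -0.129, 0.992], [-1.0, -0.0, 0.0]]
ft_force: [0.1, 0.1, -0.5]
finger_gap: 0.051
```

Emit:
{"fn": "servo_tool", "kwargs": {
  "steps": [
    [100,0,0,0,0],
    [100,0,0,0,0],
    [100,0,0,0,0],
    [100,-0.015,0,0,0],
    [100,-0.035,0,0,0]
  ]
}}

```text
clock: 17.1
tool_pos: [0.4557, 0.2533, 0.2417]
tcp_rot: [[-0.006, -0.992, -0.129], [-0.004, -0.129, 0.992], [-1.0, 0.007, -0.003]]
ft_force: [0.9, 0.4, 0.3]
finger_gap: 0.0852
```

Emit:
{"fn": "servo_tool", "kwargs": {
  "steps": [
    [100,-0.035,0,0,0],
    [100,-0.025,0,0,0],
    [100,0,0,0,0]
  ]
}}

```text
clock: 17.35
tool_pos: [0.4592, 0.2559, 0.3095]
tcp_rot: [[0.007, -0.992, -0.128], [0.004, -0.128, 0.992], [-1.0, -0.007, 0.003]]
ft_force: [0.2, 0.3, 0.0]
finger_gap: 0.0855
```

```bash
python3 - <<'E'
from h import *
o=st(); go((.463,.060,.20),97.4)
s=cam("scene")
zoom(s,330,140,430,280,5,"n4")
E
```

```text
17.35 tcp [0.4592 0.2559 0.3095] jawyaw 97.38 down [ 0.007  0.004 -1.   ] F [0.2 0.3 0. ] gap 0.0855
shift tool xyz mm [ 108.7   22.2 -195.1] world mm [   3.8 -195.9 -109.5]
turn about x (tool, x down => negative of world):  -0.02 or 179.98 j7 0.991
```

View pics/n4.png

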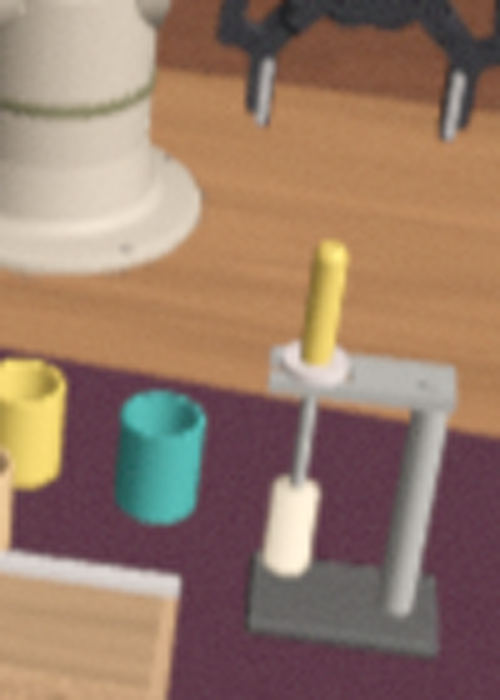

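Emit:
{"fn": "servo_tool", "kwargs": {
  "steps": [
    [100,0,0.003,-0.03,0],
    [100,0,0.003,-0.035,0],
    [100,0,0.003,-0.035,0],
    [100,0,0.003,-0.035,0],
    [100,0.02,0.003,-0.035,0]
  ]
}}

```text
clock: 17.82
tool_pos: [0.4653, 0.0828, 0.2859]
tcp_rot: [[0.004, -0.992, -0.129], [0.001, -0.129, 0.992], [-1.0, -0.004, 0.0]]
ft_force: [2.1, -0.1, -0.5]
finger_gap: 0.0855
```

Emit:
{"fn": "servo_tool", "kwargs": {
  "steps": [
    [100,0.03,0.003,-0.025,0],
    [100,0.03,0,0,0],
    [100,0.03,0,0,0],
    [100,0,0,0,0],
    [100,0,0,0,0]
  ]
}}

```text
clock: 18.23
tool_pos: [0.4635, 0.0587, 0.1933]
tcp_rot: [[-0.004, -0.992, -0.129], [-0.001, -0.129, 0.992], [-1.0, 0.004, -0.0]]
ft_force: [0.5, 0.3, 0.0]
finger_gap: 0.0857
```

```bash
python3 - <<'E'
from h import *
o=st(); go((.463,.0605,.026),97.4)
c=cam("top");s=cam("scene")
zoom(s,260,120,420,280,4,"p2");zoom(c,190,180,300,260,6,"p1")
E
```

```text
18.23 tcp [0.4635 0.0587 0.1933] jawyaw 97.41 down [-0.004 -0.001 -1.   ] F [0.5 0.3 0. ] gap 0.0857
shift tool xyz mm [167.3  -0.5   1.9] world mm [  -0.5    1.8 -167.3]
turn about x (tool, x down => negative of world):  0.01 or -179.99 j7 1.353
```

View pics/p2.png

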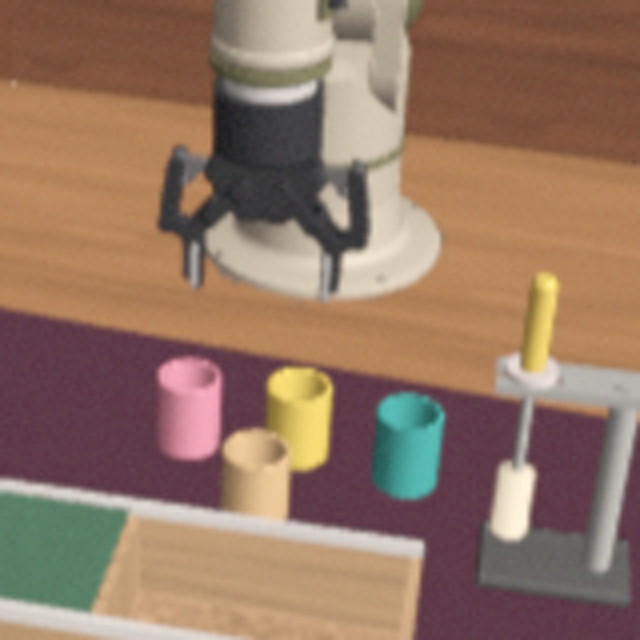

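View pics/p1.png

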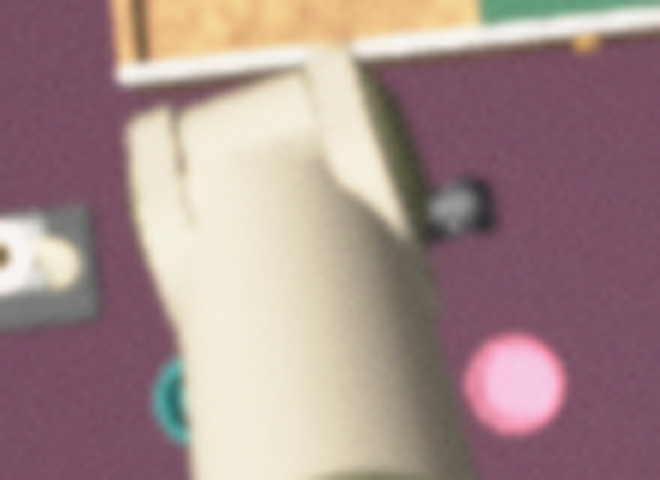

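Emit:
{"fn": "servo_tool", "kwargs": {
  "steps": [
    [100,0.025,0,0.002,0],
    [100,0.035,0,0,0],
    [100,0.035,0,0,0],
    [100,0.035,0,0,0],
    [100,0.022,0,0,0]
  ]
}}

```text
clock: 18.75
tool_pos: [0.4653, 0.0614, 0.0416]
tcp_rot: [[0.002, -0.992, -0.129], [0.0, -0.129, 0.992], [-1.0, -0.002, 0.0]]
ft_force: [-0.5, -0.2, -0.5]
finger_gap: 0.0852
```

Emit:
{"fn": "servo_tool", "kwargs": {
  "steps": [
    [100,0.014,0,0,0],
    [100,0,0,0,0],
    [0,0,0,0,0],
    [0,0,0,0,0],
    [0,0,0,0,0]
  ],
  "squeeze": 35
}}

```text
clock: 19.17
tool_pos: [0.4655, 0.0611, 0.0301]
tcp_rot: [[0.003, -0.992, -0.129], [0.001, -0.129, 0.992], [-1.0, -0.003, 0.0]]
ft_force: [-0.8, -2.0, 30.8]
finger_gap: 0.0519
```

Emit:
{"fn": "servo_tool", "kwargs": {
  "steps": [
    [0,0,0,0,0],
    [0,0,0,0,0],
    [0,0,0,0,0]
  ]
}}

```text
clock: 19.42
tool_pos: [0.4655, 0.061, 0.0304]
tcp_rot: [[0.003, -0.992, -0.129], [0.001, -0.129, 0.992], [-1.0, -0.004, 0.0]]
ft_force: [-1.0, 0.8, 7.4]
finger_gap: 0.0517
```

```bash
python3 - <<'E'
from h import *
o=st()
s=cam("scene")
zoom(s,260,150,380,270,5,"q2")
E
```

```text
19.42 tcp [0.4655 0.061  0.0304] jawyaw 97.39 down [ 0.003  0.001 -1.   ] F [-1.   0.8  7.4] gap 0.0517
```

View pics/q2.png

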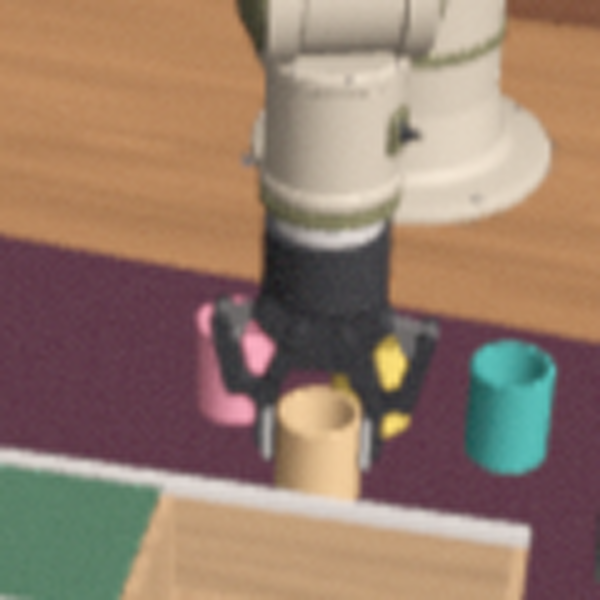

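Emit:
{"fn": "servo_tool", "kwargs": {
  "steps": [
    [0,-0.015,0,0,2],
    [0,-0.03,0,0,0],
    [0,-0.035,0,0,0],
    [0,-0.035,0,0,0],
    [0,-0.01,0,0,0]
  ]
}}

```text
clock: 19.88
tool_pos: [0.4659, 0.0609, 0.159]
tcp_rot: [[0.007, -0.996, -0.093], [0.001, -0.093, 0.996], [-1.0, -0.007, 0.001]]
ft_force: [0.8, 0.5, -1.4]
finger_gap: 0.0517
```

```bash
python3 - <<'E'
from h import *
o=st(); go((.633,.149,.15),95.4)
E
```

```text
19.88 tcp [0.4659 0.0609 0.159 ] jawyaw 95.35 down [ 0.007  0.001 -1.   ] F [ 0.8  0.5 -1.4] gap 0.0517
shift tool xyz mm [  10.3 -174.5   72.1] world mm [167.1  88.1  -9. ]
turn about x (tool, x down => negative of world):  -0.05 or 179.95 j7 1.291
```

Emit:
{"fn": "servo_tool", "kwargs": {
  "steps": [
    [0,0,-0.03,0.012,0],
    [0,0,-0.035,0.015,0],
    [0,0,-0.035,0.015,0],
    [0,0,-0.035,0.015,0],
    [0,0,-0.0265,0.012,0]
  ]
}}

```text
clock: 20.3
tool_pos: [0.6214, 0.1461, 0.1555]
tcp_rot: [[0.003, -0.996, -0.094], [0.001, -0.094, 0.996], [-1.0, -0.004, 0.001]]
ft_force: [-0.2, 0.2, -1.9]
finger_gap: 0.0516
```

Emit:
{"fn": "servo_tool", "kwargs": {
  "steps": [
    [0,0,-0.013,0.003,0],
    [0,0,0,0,0],
    [0,0,0,0,0]
  ]
}}

```text
clock: 20.55
tool_pos: [0.6311, 0.1486, 0.1542]
tcp_rot: [[0.0, -0.996, -0.094], [-0.0, -0.094, 0.996], [-1.0, -0.0, -0.0]]
ft_force: [-0.6, -1.0, -1.3]
finger_gap: 0.0518
```

```bash
python3 - <<'E'
from h import *
o=st(); go((.633,.149,.038),95.4)
p=o["tool_pos"]
c=cam("top");s=cam("scene")
ch=np.radians(5.4);X=np.array([np.cos(ch),np.sin(ch),0]);Y=np.array([-np.sin(ch),np.cos(ch),0]);O=np.array([.646,.001,0])
W=lambda x,y,z:O+X*x+Y*y+np.array([0,0,z])
cv=[(np.array([W(a*.06,.1065+b*.0965,z) for a,b in((-1,-1),(1,-1),(1,1),(-1,1),(-1,-1))]),(0,0,255)) for z in (.006,.076)]
cv+=cupc(p[0],p[1],p[2]-.0304)+[(a,(255,0,0)) for a,_ in cupc(p[0],p[1],.006)]
overlay(s,cv,(260,130,400,310),4,"r2");overlay(c,cv,(190,130,300,220),6,"r1")
E
```

```text
20.55 tcp [0.6311 0.1486 0.1542] jawyaw 95.38 down [ 0. -0. -1.] F [-0.6 -1.  -1.3] gap 0.0518
shift tool xyz mm [116.2  -1.9   0.2] world mm [   1.9    0.4 -116.2]
turn about x (tool, x down => negative of world):  -0.02 or 179.98 j7 1.249
```

View pics/r2.png

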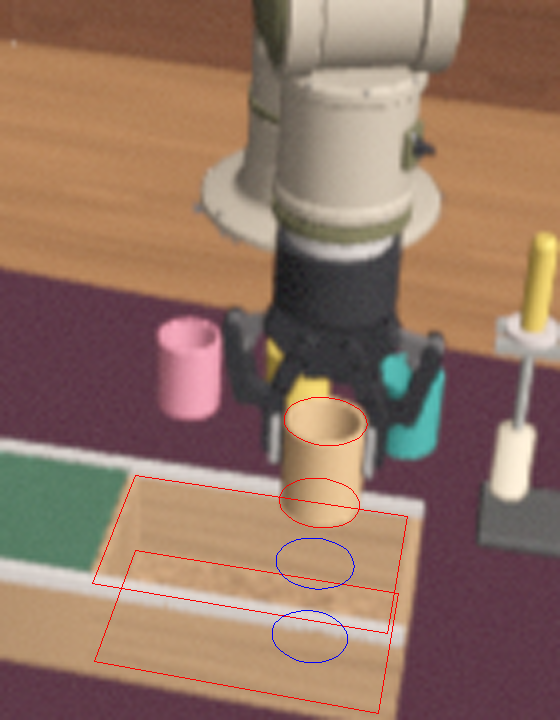

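View pics/r1.png

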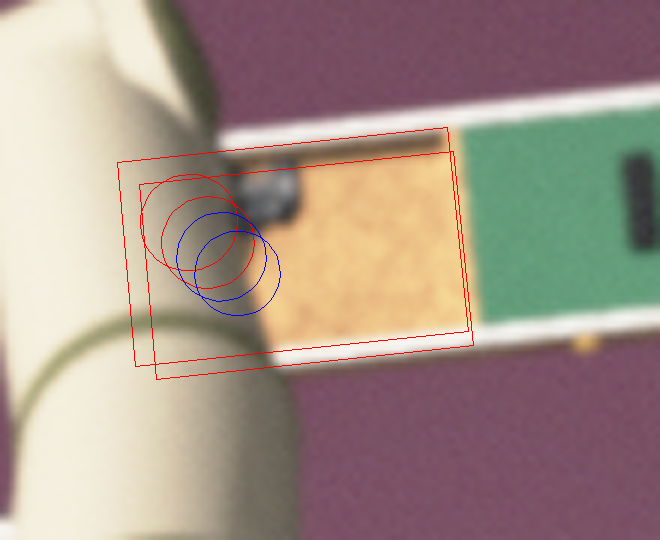

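Emit:
{"fn": "servo_tool", "kwargs": {
  "steps": [
    [0,0.02,-0.004,0,0],
    [0,0.03,0,0,0],
    [0,0.03,0,0,0],
    [0,0.025,0,0,0],
    [0,0.008,0,0,0]
  ]
}}

```text
clock: 21.07
tool_pos: [0.6325, 0.1479, 0.0377]
tcp_rot: [[-0.005, -0.996, -0.093], [-0.002, -0.093, 0.996], [-1.0, 0.005, -0.001]]
ft_force: [-1.5, 0.3, -2.2]
finger_gap: 0.0519
```

Emit:
{"fn": "servo_tool", "kwargs": {
  "steps": [
    [0,0.002,0,0,0],
    [0,0,0,0,0]
  ]
}}

```text
clock: 21.23
tool_pos: [0.6351, 0.1489, 0.0391]
tcp_rot: [[-0.0, -0.996, -0.094], [-0.0, -0.094, 0.996], [-1.0, 0.0, -0.0]]
ft_force: [0.2, -0.3, -1.4]
finger_gap: 0.0514
```

```bash
python3 - <<'E'
from h import *
o=st()
c=cam("top");s=cam("scene")
zoom(s,260,150,380,310,4,"s2");zoom(c,190,130,300,220,6,"s1")
E
```

```text
21.23 tcp [0.6351 0.1489 0.0391] jawyaw 95.37 down [-0. -0. -1.] F [ 0.2 -0.3 -1.4] gap 0.0514
```

View pics/s2.png

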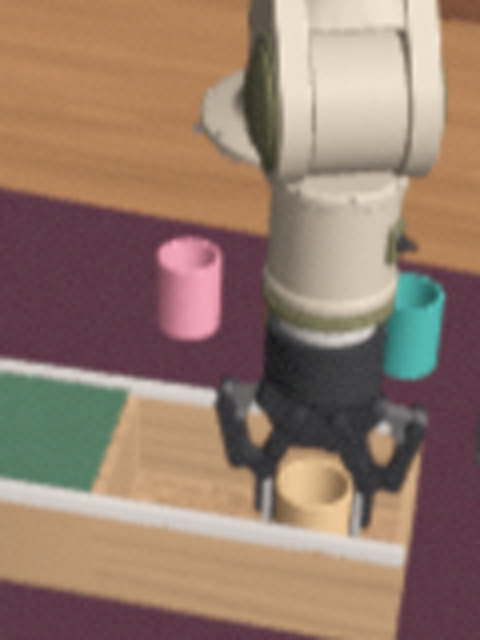

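Emit:
{"fn": "servo_tool", "kwargs": {
  "steps": [
    [0,0.002,0,0,0],
    [0,0,0,0,0],
    [74,0,0,0,0],
    [74,0,0,0,0],
    [74,0,0,0,0]
  ]
}}

```text
clock: 21.75
tool_pos: [0.6356, 0.1493, 0.0369]
tcp_rot: [[0.001, -0.996, -0.094], [0.0, -0.094, 0.996], [-1.0, -0.001, 0.0]]
ft_force: [-0.1, -0.1, 0.8]
finger_gap: 0.063
```

Emit:
{"fn": "servo_tool", "kwargs": {
  "steps": [
    [74,-0.01,0,0,0],
    [74,-0.03,0,0,0],
    [74,-0.04,0,0,0],
    [74,-0.04,0,0,0],
    [74,-0.02,0,0,0]
  ]
}}

```text
clock: 22.17
tool_pos: [0.6369, 0.1497, 0.182]
tcp_rot: [[0.005, -0.996, -0.094], [0.002, -0.094, 0.996], [-1.0, -0.005, 0.001]]
ft_force: [0.4, 0.5, -0.4]
finger_gap: 0.0632
```

```bash
python3 - <<'E'
from h import *
o=st(); go((.4905,-.246,.18),97.4)
c=cam("top","t0");s=cam("scene")
zoom(s,260,150,380,310,4,"t2");
E
```

```text
22.17 tcp [0.6369 0.1497 0.182 ] jawyaw 95.38 down [ 0.005  0.002 -1.   ] F [ 0.4  0.5 -0.4] gap 0.0632
shift tool xyz mm [   0.6  182.8 -380.2] world mm [-146.4 -395.7   -2. ]
turn about x (tool, x down => negative of world):  -2.02 or 177.98 j7 1.256
```

View pics/t2.png

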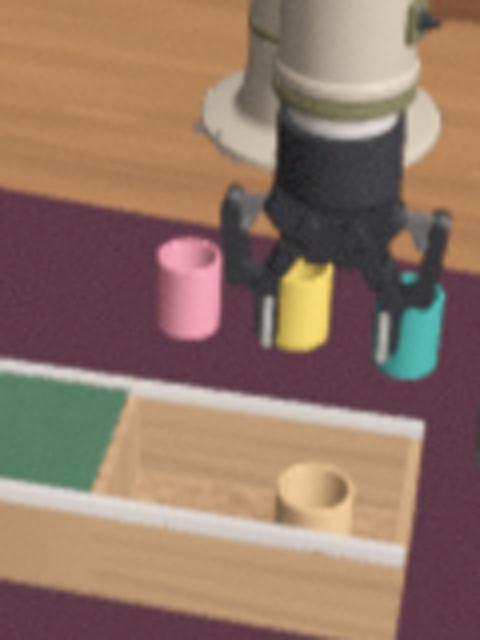

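View pics/t0.png

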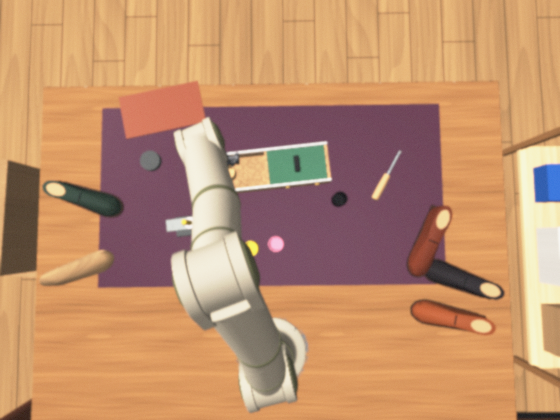

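```bash
python3 - <<'E'
from h import *
c=cam("top");s=cam("scene")
p=(.535,-.240)
overlay(c,cupc(*p),(300,170,380,240),9,"u1");overlay(s,cupc(*p),(190,190,270,260),9,"u2")
E
```

```text
(no output)
```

View pics/u1.png

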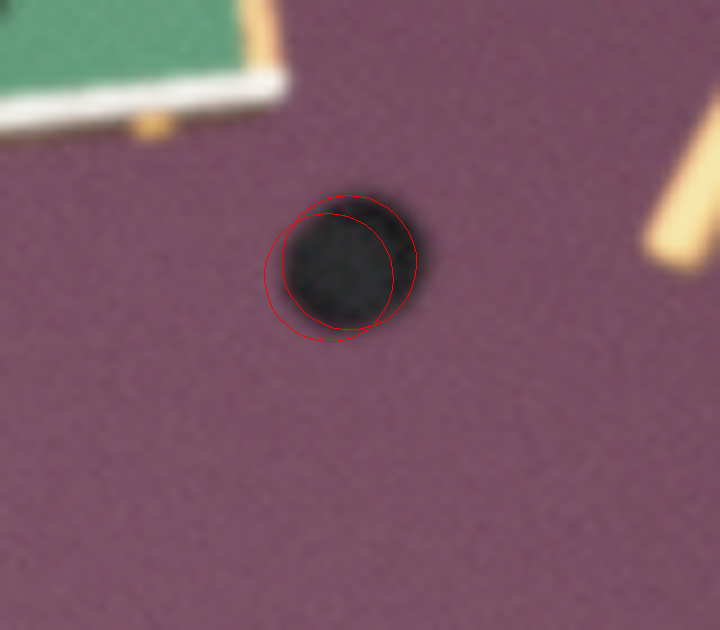

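View pics/u2.png

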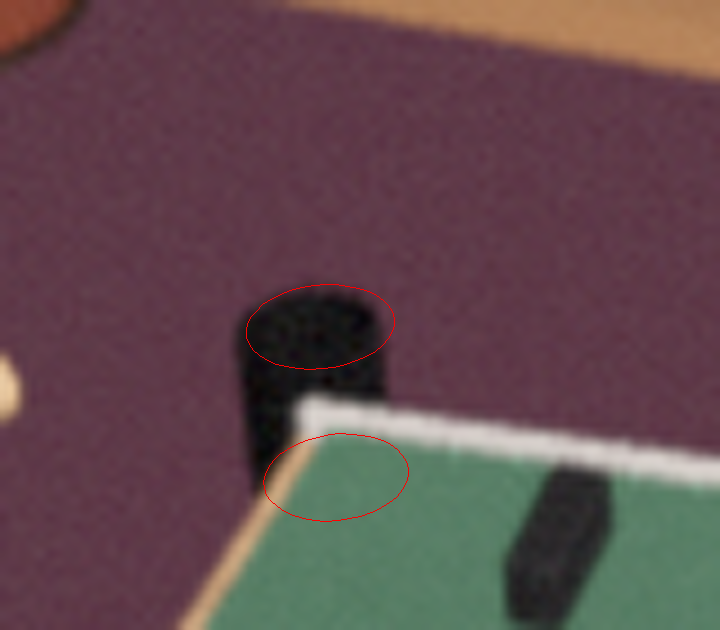

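```bash
python3 - <<'E'
from h import *
o=st(); go((.536,-.244,.18),95.4)
E
```

```text
22.37 tcp [0.6355 0.1492 0.1777] jawyaw 95.38 down [ 0.002  0.    -1.   ] F [-0.5 -0.7 -0.5] gap 0.0633
shift tool xyz mm [  -2.7  135.8 -382.1] world mm [ -99.5 -393.2    2.3]
turn about x (tool, x down => negative of world):  -0.02 or 179.98 j7 1.255
```

Emit:
{"fn": "servo_tool", "kwargs": {
  "steps": [
    [100,0,0.007,-0.02,0],
    [100,0,0.012,-0.034,0],
    [100,0,0.012,-0.034,0],
    [100,0,0.012,-0.034,0],
    [100,0,0.012,-0.034,0]
  ]
}}

```text
clock: 22.78
tool_pos: [0.5936, -0.0126, 0.175]
tcp_rot: [[-0.003, -0.996, -0.095], [-0.0, -0.095, 0.996], [-1.0, 0.003, 0.0]]
ft_force: [1.1, 0.3, 0.1]
finger_gap: 0.0855
```

Emit:
{"fn": "servo_tool", "kwargs": {
  "steps": [
    [100,0,0.012,-0.034,0],
    [100,0,0.012,-0.034,0],
    [100,0,0.012,-0.034,0],
    [100,0,0.012,-0.034,0],
    [100,0,0.012,-0.034,0]
  ]
}}

```text
clock: 23.2
tool_pos: [0.5499, -0.1875, 0.1751]
tcp_rot: [[-0.003, -0.996, -0.094], [0.001, -0.094, 0.996], [-1.0, 0.002, 0.001]]
ft_force: [0.7, 0.4, -0.9]
finger_gap: 0.0854
```

Emit:
{"fn": "servo_tool", "kwargs": {
  "steps": [
    [100,0,0.012,-0.034,0],
    [100,0,0.009,-0.022,0],
    [100,0,0,0,0],
    [100,0,0,0,0]
  ]
}}

```text
clock: 23.53
tool_pos: [0.5343, -0.2453, 0.1752]
tcp_rot: [[-0.002, -0.996, -0.091], [0.001, -0.091, 0.996], [-1.0, 0.002, 0.001]]
ft_force: [0.0, 0.7, 0.2]
finger_gap: 0.0853
```

```bash
python3 - <<'E'
from h import *
o=st(); go((.536,-.244,.028),95.4)
c=cam("top");s=cam("scene")
p=(.536,-.244)
overlay(c,cupc(*p),(300,160,400,240),7,"v1");overlay(s,cupc(*p),(160,110,290,260),5,"v2")
E
```

```text
23.53 tcp [ 0.5343 -0.2453  0.1752] jawyaw 95.2 down [-0.002  0.001 -1.   ] F [0.  0.7 0.2] gap 0.0853
shift tool xyz mm [147.2  -2.2   1. ] world mm [   1.7    1.3 -147.2]
turn about x (tool, x down => negative of world):  -0.2 or 179.8 j7 1.881
```

View pics/v1.png

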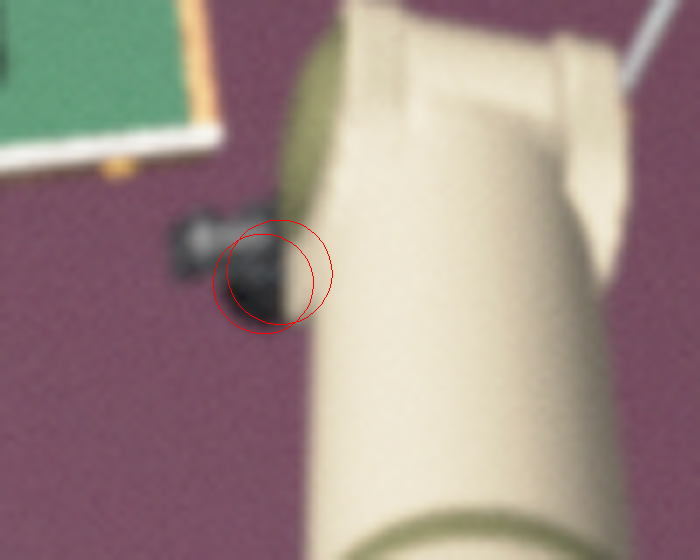

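View pics/v2.png

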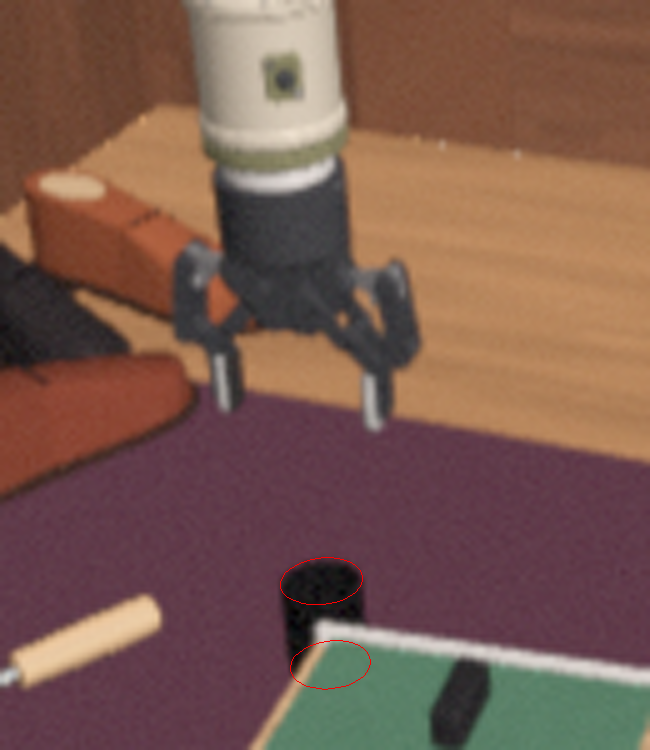

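Emit:
{"fn": "servo_tool", "kwargs": {
  "steps": [
    [100,0.025,-0.002,0.001,0],
    [100,0.035,0,0,0],
    [100,0.035,0,0,0],
    [100,0.035,0,0,0],
    [100,0.015,0,0,0]
  ]
}}

```text
clock: 24.05
tool_pos: [0.5366, -0.2397, 0.0274]
tcp_rot: [[-0.004, -0.995, -0.097], [0.003, -0.097, 0.995], [-1.0, 0.004, 0.003]]
ft_force: [0.1, 0.8, 0.0]
finger_gap: 0.0853
```

Emit:
{"fn": "servo_tool", "kwargs": {
  "steps": [
    [100,0,0,0,0],
    [100,0,0,0,0],
    [0,0,0,0,0],
    [0,0,0,0,0],
    [0,0,0,0,0]
  ],
  "squeeze": 35
}}

```text
clock: 24.47
tool_pos: [0.5387, -0.243, 0.0331]
tcp_rot: [[0.003, -0.996, -0.094], [-0.001, -0.094, 0.996], [-1.0, -0.003, -0.001]]
ft_force: [-2.8, 4.7, 33.9]
finger_gap: 0.0514
```

Emit:
{"fn": "servo_tool", "kwargs": {
  "steps": [
    [0,0,0,0,0],
    [0,0,0,0,0],
    [0,0,0,0,0]
  ]
}}

```text
clock: 24.72
tool_pos: [0.5387, -0.2429, 0.0334]
tcp_rot: [[0.003, -0.996, -0.094], [-0.001, -0.094, 0.996], [-1.0, -0.003, -0.001]]
ft_force: [-1.3, 1.3, 7.1]
finger_gap: 0.0512
```

Emit:
{"fn": "servo_tool", "kwargs": {
  "steps": [
    [0,-0.015,0,0,0],
    [0,-0.03,0,0,0],
    [0,-0.035,0,0,0],
    [0,-0.035,0,0,0],
    [0,-0.03,0,0,0]
  ]
}}

```text
clock: 25.13
tool_pos: [0.5377, -0.2428, 0.1796]
tcp_rot: [[0.002, -0.996, -0.094], [-0.001, -0.094, 0.996], [-1.0, -0.002, -0.001]]
ft_force: [0.1, -0.7, -2.5]
finger_gap: 0.0515
```

```bash
python3 - <<'E'
from h import *
o=st(); go((.643,.062,.17),95.4)
s=cam("scene")
zoom(s,160,110,290,260,5,"w2")
E
```

```text
25.13 tcp [ 0.5377 -0.2428  0.1796] jawyaw 95.37 down [ 0.002 -0.001 -1.   ] F [ 0.1 -0.7 -2.5] gap 0.0515
shift tool xyz mm [   9.6 -133.4  293.6] world mm [105.3 304.8  -9.6]
turn about x (tool, x down => negative of world):  -0.03 or 179.97 j7 1.876
```

View pics/w2.png

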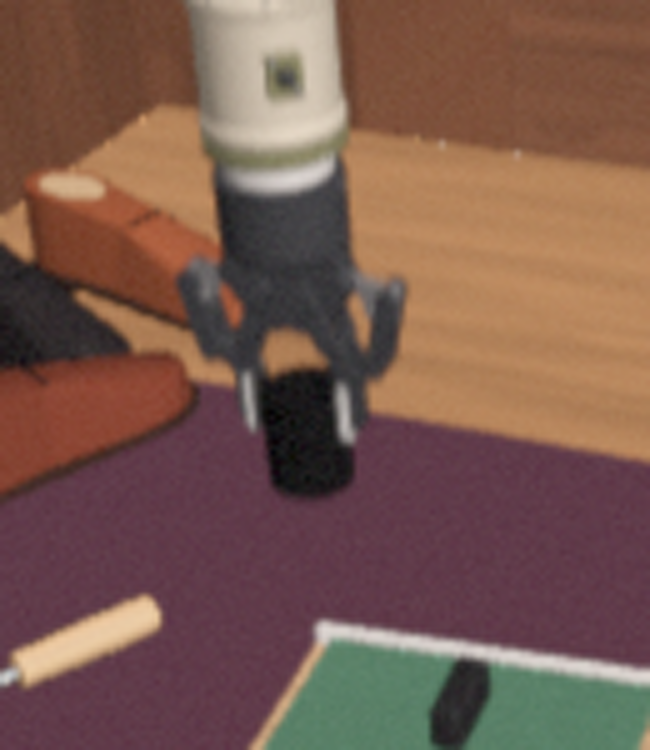

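Emit:
{"fn": "servo_tool", "kwargs": {
  "steps": [
    [0,0,-0.008,0.02,0],
    [0,0,-0.015,0.034,0],
    [0,0,-0.015,0.034,0],
    [0,0,-0.015,0.034,0],
    [0,0,-0.015,0.034,0]
  ]
}}

```text
clock: 25.6
tool_pos: [0.5909, -0.0796, 0.1773]
tcp_rot: [[0.001, -0.996, -0.093], [-0.0, -0.093, 0.996], [-1.0, -0.001, -0.0]]
ft_force: [0.9, -0.8, -2.2]
finger_gap: 0.0511
```

Emit:
{"fn": "servo_tool", "kwargs": {
  "steps": [
    [0,0,-0.015,0.034,0],
    [0,0,-0.015,0.034,0],
    [0,0,-0.015,0.034,0],
    [0,0,-0.015,0.03,0],
    [0,0,-0.005,0.011,0]
  ]
}}

```text
clock: 26.02
tool_pos: [0.6432, 0.0742, 0.1773]
tcp_rot: [[0.002, -0.995, -0.1], [0.003, -0.1, 0.995], [-1.0, -0.003, 0.003]]
ft_force: [-0.1, 0.2, -2.7]
finger_gap: 0.0513
```

Emit:
{"fn": "servo_tool", "kwargs": {
  "steps": [
    [0,0,0,0,0],
    [0,0,0,0,0]
  ]
}}

```text
clock: 26.18
tool_pos: [0.6417, 0.0679, 0.1767]
tcp_rot: [[0.0, -0.995, -0.095], [-0.0, -0.095, 0.995], [-1.0, 0.0, -0.0]]
ft_force: [0.0, -1.1, -2.7]
finger_gap: 0.052
```

```bash
python3 - <<'E'
from h import *
o=st(); go((.642,.0675,.042),95.4)
p=o["tool_pos"]
c=cam("top");s=cam("scene")
ch=np.radians(5.4);X=np.array([np.cos(ch),np.sin(ch),0]);Y=np.array([-np.sin(ch),np.cos(ch),0]);O=np.array([.648,.001,0])
W=lambda x,y,z:O+X*x+Y*y+np.array([0,0,z])
cv=[(np.array([W(a*.06,.1065+b*.0965,z) for a,b in((-1,-1),(1,-1),(1,1),(-1,1),(-1,-1))]),(0,0,255)) for z in (.076,)]
cv+=[(a,(255,0,0)) for a,_ in cupc(.642,.0675,.006)]+cupc(.633,.149,.006)
overlay(s,cv,(230,130,390,300),4,"x2");overlay(c,cv,(190,130,300,220),6,"x1")
E
```

```text
26.18 tcp [0.6417 0.0679 0.1767] jawyaw 95.47 down [ 0. -0. -1.] F [ 0.  -1.1 -2.7] gap 0.052
shift tool xyz mm [134.7  -0.2  -0.3] world mm [   0.3   -0.4 -134.7]
turn about x (tool, x down => negative of world):  0.07 or -179.93 j7 1.374
```

View pics/x2.png

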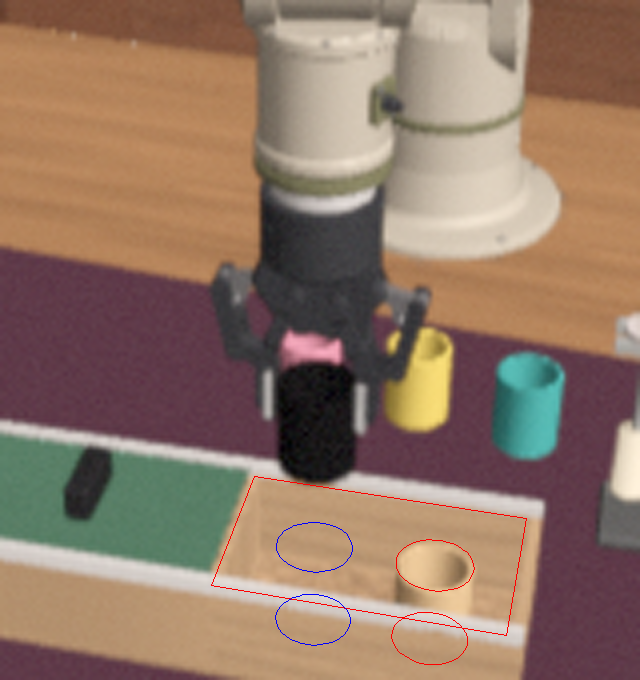

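View pics/x1.png

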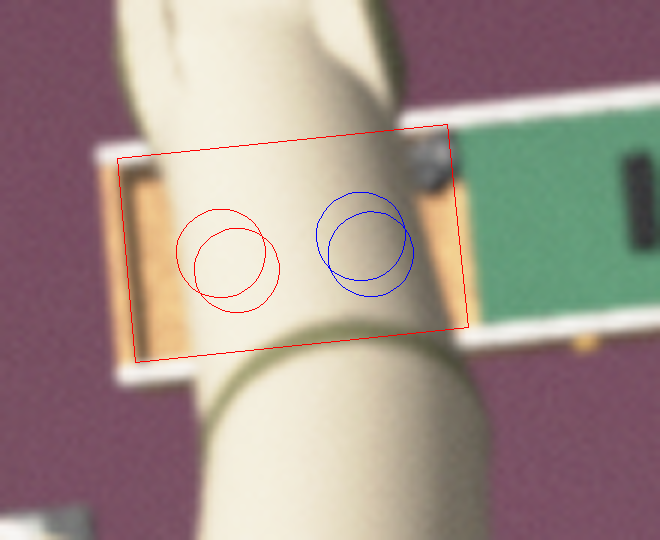

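Emit:
{"fn": "servo_tool", "kwargs": {
  "steps": [
    [0,0.025,0,0,0],
    [0,0.035,0,0,0],
    [0,0.035,0,0,0],
    [0,0.025,0,0,0],
    [0,0.01,0,0,0]
  ]
}}

```text
clock: 26.7
tool_pos: [0.6399, 0.065, 0.0432]
tcp_rot: [[-0.005, -0.996, -0.092], [-0.002, -0.092, 0.996], [-1.0, 0.005, -0.001]]
ft_force: [-0.4, -0.8, -1.6]
finger_gap: 0.0514
```

Emit:
{"fn": "servo_tool", "kwargs": {
  "steps": [
    [0,0.004,0,0,0],
    [0,0,0,0,0]
  ]
}}

```text
clock: 26.87
tool_pos: [0.642, 0.0664, 0.0425]
tcp_rot: [[-0.001, -0.996, -0.093], [-0.0, -0.093, 0.996], [-1.0, 0.001, -0.0]]
ft_force: [-0.2, 0.6, -2.2]
finger_gap: 0.0517
```

```bash
python3 - <<'E'
from h import *
o=st()
s=cam("scene")
zoom(s,230,130,390,300,4,"y2")
E
```

```text
26.87 tcp [0.642  0.0664 0.0425] jawyaw 95.31 down [-0.001 -0.    -1.   ] F [-0.2  0.6 -2.2] gap 0.0517
```

View pics/y2.png

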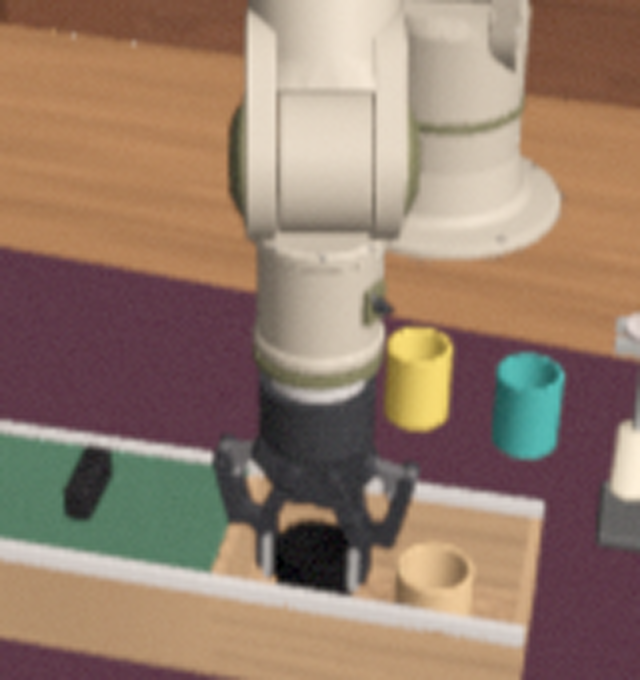

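Emit:
{"fn": "servo_tool", "kwargs": {
  "steps": [
    [0,0.0025,0,0,0],
    [0,0,0,0,0],
    [72,0,0,0,0],
    [72,0,0,0,0],
    [72,0,0,0,0]
  ]
}}

```text
clock: 27.33
tool_pos: [0.6425, 0.0676, 0.0408]
tcp_rot: [[0.001, -0.996, -0.094], [0.0, -0.094, 0.996], [-1.0, -0.001, 0.0]]
ft_force: [-0.3, 0.0, 1.0]
finger_gap: 0.0612
```

Emit:
{"fn": "servo_tool", "kwargs": {
  "steps": [
    [72,-0.01,0,0,0],
    [72,-0.03,0,0,0],
    [72,-0.04,0,0,0],
    [72,-0.04,0,0,0],
    [72,-0.02,0,0,0]
  ]
}}

```text
clock: 27.75
tool_pos: [0.6436, 0.0677, 0.1855]
tcp_rot: [[0.005, -0.996, -0.094], [0.001, -0.094, 0.996], [-1.0, -0.005, 0.0]]
ft_force: [0.7, 0.6, -0.3]
finger_gap: 0.0613
```

```bash
python3 - <<'E'
from h import *
o=st(); go((.652,-.0985,.18),95.4)
s=cam("scene")
zoom(s,200,130,390,300,4,"z3")
E
```

```text
27.75 tcp [0.6436 0.0677 0.1855] jawyaw 95.38 down [ 0.005  0.001 -1.   ] F [ 0.7  0.6 -0.3] gap 0.0613
shift tool xyz mm [   5.4    7.2 -166.3] world mm [   8.4 -166.2   -5.5]
turn about x (tool, x down => negative of world):  -0.02 or 179.98 j7 1.373
```

View pics/z3.png

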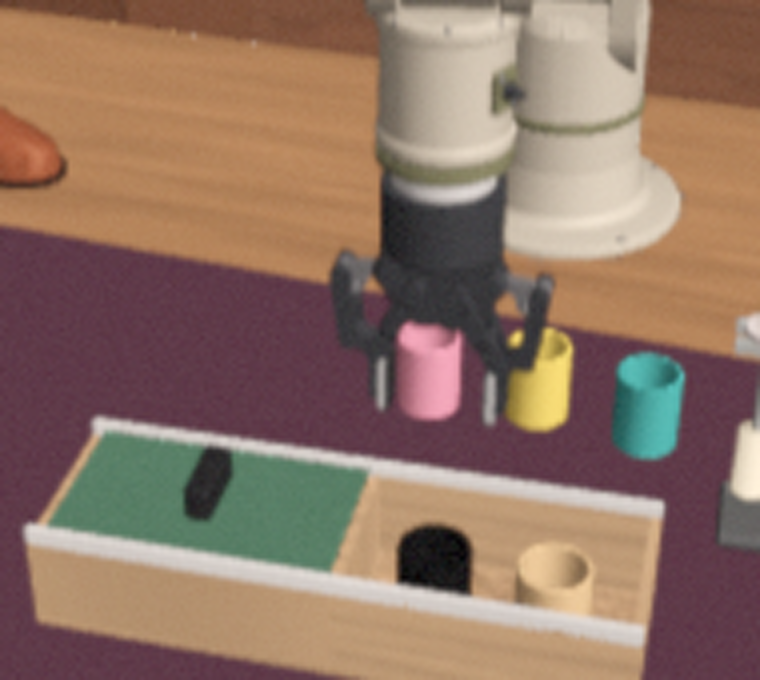

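Emit:
{"fn": "servo_tool", "kwargs": {
  "steps": [
    [100,0,0.0015,-0.025,0],
    [100,0,0.0015,-0.035,0],
    [100,0,0.0015,-0.035,0],
    [100,0,0.0015,-0.035,0],
    [100,0,0,-0.035,0]
  ]
}}

```text
clock: 28.22
tool_pos: [0.6512, -0.0989, 0.1808]
tcp_rot: [[0.0, -0.996, -0.094], [-0.0, -0.094, 0.996], [-1.0, -0.0, -0.0]]
ft_force: [0.2, 0.7, -0.3]
finger_gap: 0.0852
```

Emit:
{"fn": "servo_tool", "kwargs": {
  "steps": [
    [100,0.025,0,0,0],
    [100,0.025,0,0,0],
    [100,0,0,0,0],
    [100,0,0,0,0]
  ]
}}

```text
clock: 28.55
tool_pos: [0.6508, -0.097, 0.1296]
tcp_rot: [[-0.002, -0.996, -0.094], [0.0, -0.094, 0.996], [-1.0, 0.002, 0.001]]
ft_force: [0.2, -0.3, 0.8]
finger_gap: 0.0851
```

```bash
python3 - <<'E'
from h import *
o=st(); go((.6515,-.098,.091),95.4)
s=cam("scene")
zoom(s,200,130,390,300,4,"z4")
E
```

```text
28.55 tcp [ 0.6508 -0.097   0.1296] jawyaw 95.4 down [-0.002  0.    -1.   ] F [ 0.2 -0.3  0.8] gap 0.0851
shift tool xyz mm [38.6 -0.7 -1. ] world mm [  0.7  -1.  -38.6]
turn about x (tool, x down => negative of world):  0.0 or -180.0 j7 1.61
```

View pics/z4.png

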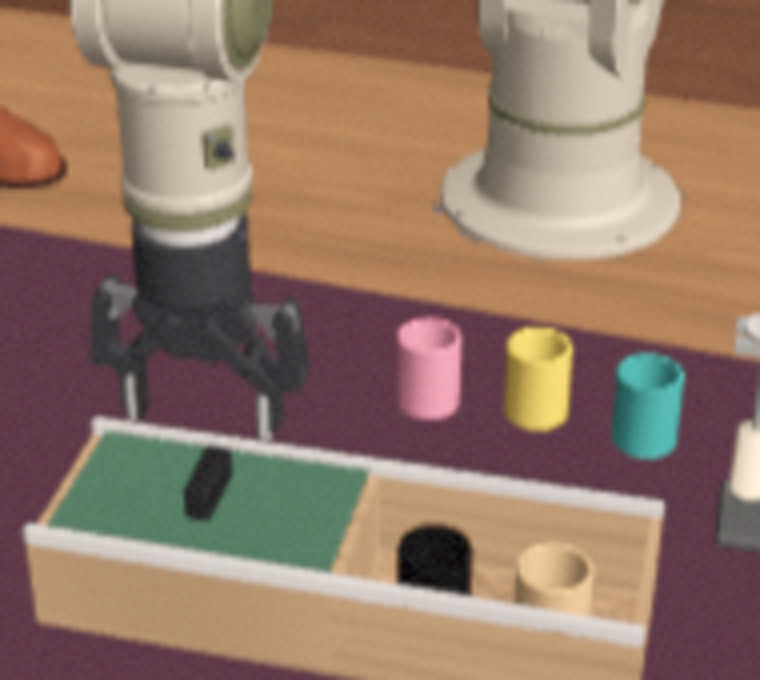

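Emit:
{"fn": "servo_tool", "kwargs": {
  "steps": [
    [100,0.02,0,0,0],
    [100,0.018,0,0,0],
    [0,0,0,0,0],
    [0,0,0,0,0],
    [0,0,0,0,0]
  ],
  "squeeze": 40
}}

```text
clock: 29.02
tool_pos: [0.6525, -0.097, 0.0938]
tcp_rot: [[0.002, -0.996, -0.094], [-0.0, -0.094, 0.996], [-1.0, -0.002, -0.0]]
ft_force: [0.6, -0.4, -0.1]
finger_gap: 0.0514
```

Emit:
{"fn": "servo_tool", "kwargs": {
  "steps": [
    [0,0,0,0,0],
    [0,0,0,0,0],
    [0,0,0,0,0],
    [0,0,0,0,0]
  ]
}}

```text
clock: 29.35
tool_pos: [0.6521, -0.0945, 0.0937]
tcp_rot: [[0.001, -0.995, -0.096], [0.002, -0.096, 0.995], [-1.0, -0.002, 0.002]]
ft_force: [-2.9, 7.0, 10.5]
finger_gap: 0.0188
```

Emit:
{"fn": "servo_tool", "kwargs": {
  "steps": [
    [0,0,0,0.015,0],
    [0,0,0,0.03,0],
    [0,0,0,0.035,0],
    [0,0,0,0.035,0],
    [0,0,0,0.035,0]
  ]
}}

```text
clock: 29.77
tool_pos: [0.6376, 0.0518, 0.0938]
tcp_rot: [[0.001, -0.996, -0.093], [-0.001, -0.093, 0.996], [-1.0, -0.001, -0.001]]
ft_force: [-1.3, -2.8, 9.1]
finger_gap: 0.0192
```

Emit:
{"fn": "servo_tool", "kwargs": {
  "steps": [
    [0,0,0,0.025,0],
    [0,0,0,0.015,0],
    [0,0,0,0.005,0],
    [0,0,0,0,0]
  ]
}}

```text
clock: 30.1
tool_pos: [0.6329, 0.0998, 0.0937]
tcp_rot: [[0.001, -0.995, -0.097], [0.001, -0.097, 0.995], [-1.0, -0.001, 0.001]]
ft_force: [-4.1, 1.4, 10.7]
finger_gap: 0.0189
```

```bash
python3 - <<'E'
from h import *
o=st()
c=cam("top");s=cam("scene")
zoom(s,200,130,390,300,4,"z5");zoom(c,190,130,350,220,5,"z6")
E
```

```text
30.1 tcp [0.6329 0.0998 0.0937] jawyaw 95.57 down [ 0.001  0.001 -1.   ] F [-4.1  1.4 10.7] gap 0.0189
```

View pics/z5.png

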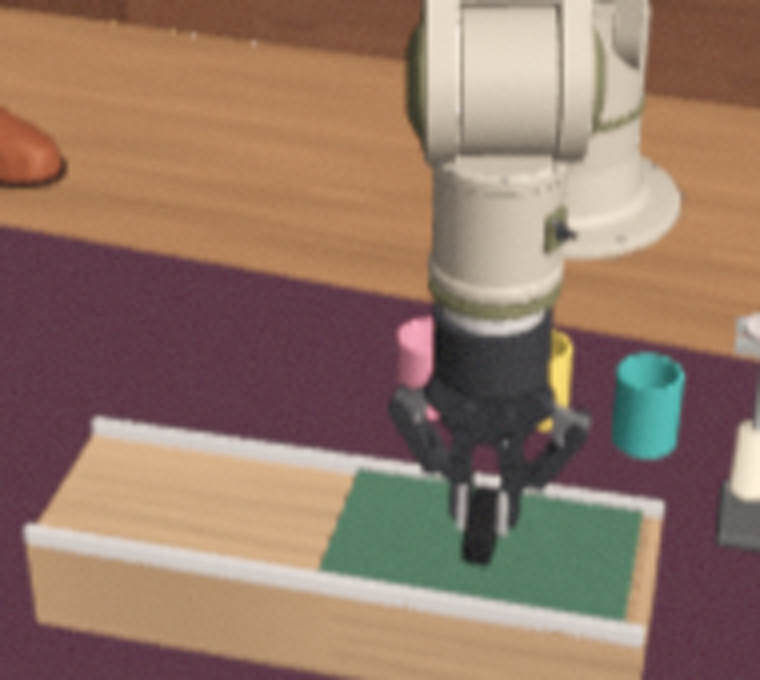

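View pics/z6.png

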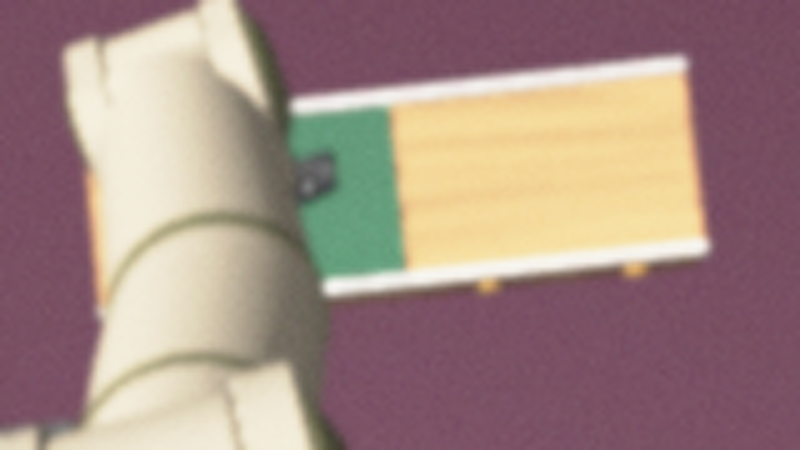

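Emit:
{"fn": "servo_tool", "kwargs": {
  "steps": [
    [0,0,0,0.003,0],
    [0,0,0,0.002,0],
    [0,0,0,0,0]
  ]
}}

```text
clock: 30.45
tool_pos: [0.6326, 0.102, 0.0937]
tcp_rot: [[0.001, -0.996, -0.094], [-0.0, -0.094, 0.996], [-1.0, -0.001, -0.0]]
ft_force: [-4.8, -0.6, 11.3]
finger_gap: 0.0194
```

Emit:
{"fn": "servo_tool", "kwargs": {
  "steps": [
    [0,0,0,0.002,0],
    [0,0,0,0,0]
  ]
}}

```text
clock: 30.62
tool_pos: [0.6324, 0.1037, 0.0937]
tcp_rot: [[0.001, -0.996, -0.094], [-0.0, -0.094, 0.996], [-1.0, -0.0, -0.0]]
ft_force: [-5.0, -0.3, 11.4]
finger_gap: 0.0191
```

Emit:
{"fn": "servo_tool", "kwargs": {
  "steps": [
    [0,0,0,0.002,0],
    [0,0,0,0,0]
  ]
}}

```text
clock: 30.78
tool_pos: [0.6323, 0.1056, 0.0937]
tcp_rot: [[0.0, -0.996, -0.094], [-0.0, -0.094, 0.996], [-1.0, -0.0, -0.0]]
ft_force: [-4.0, -0.6, 10.2]
finger_gap: 0.0191
```

Emit:
{"fn": "servo_tool", "kwargs": {
  "steps": [
    [0,0,0,0.002,0],
    [0,0,0,0,0]
  ]
}}

```text
clock: 30.95
tool_pos: [0.632, 0.1076, 0.0937]
tcp_rot: [[0.0, -0.996, -0.094], [-0.0, -0.094, 0.996], [-1.0, -0.0, -0.0]]
ft_force: [-3.5, -0.9, 10.9]
finger_gap: 0.0189
```

Emit:
{"fn": "servo_tool", "kwargs": {
  "steps": [
    [0,0,0,0.002,0],
    [0,0,0,0,0]
  ]
}}

```text
clock: 31.12
tool_pos: [0.6319, 0.1096, 0.0937]
tcp_rot: [[0.001, -0.996, -0.094], [-0.0, -0.094, 0.996], [-1.0, -0.0, -0.0]]
ft_force: [-4.4, -1.3, 12.1]
finger_gap: 0.019
```

Emit:
{"fn": "servo_tool", "kwargs": {
  "steps": [
    [0,0,0,0.002,0],
    [0,0,0,0,0]
  ]
}}

```text
clock: 31.28
tool_pos: [0.6318, 0.1096, 0.0937]
tcp_rot: [[0.0, -0.996, -0.093], [-0.002, -0.093, 0.996], [-1.0, -0.0, -0.002]]
ft_force: [-4.4, -6.3, 11.9]
finger_gap: 0.0189
```

```bash
python3 - <<'E'
from h import *
o=st()
c=cam("top");s=cam("scene")
zoom(s,270,230,380,320,7,"A5")
E
```

```text
31.28 tcp [0.6318 0.1096 0.0937] jawyaw 95.33 down [ 0.    -0.002 -1.   ] F [-4.4 -6.3 11.9] gap 0.0189
```

View pics/A5.png

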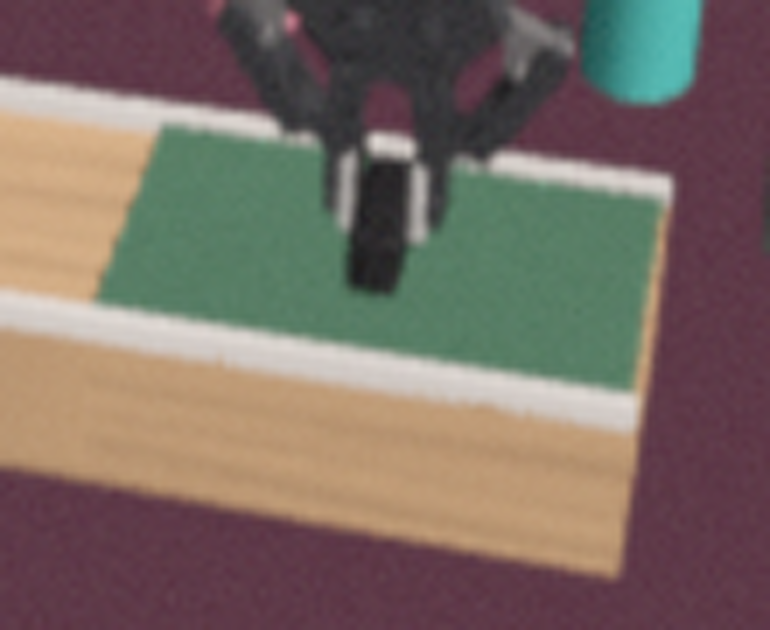

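Emit:
{"fn": "servo_tool", "kwargs": {
  "steps": [
    [0,0,0,-0.001,0],
    [0,0,0,0,0],
    [100,0,0,0,0],
    [100,0,0,0,0],
    [100,0,0,0,0]
  ]
}}

```text
clock: 31.8
tool_pos: [0.6322, 0.111, 0.0924]
tcp_rot: [[0.001, -0.996, -0.094], [0.0, -0.094, 0.996], [-1.0, -0.001, 0.0]]
ft_force: [-0.6, -0.0, 0.2]
finger_gap: 0.0548
```

Emit:
{"fn": "servo_tool", "kwargs": {
  "steps": [
    [100,0,0,0,0],
    [100,-0.02,0,0,0],
    [100,-0.035,0,0,0],
    [100,-0.035,0,0,0],
    [100,-0.035,0,0,0]
  ]
}}

```text
clock: 32.22
tool_pos: [0.6316, 0.1108, 0.2181]
tcp_rot: [[-0.001, -0.996, -0.094], [-0.0, -0.094, 0.996], [-1.0, 0.001, -0.0]]
ft_force: [0.9, -0.6, 1.2]
finger_gap: 0.0857
```

Emit:
{"fn": "servo_tool", "kwargs": {
  "steps": [
    [100,-0.02,0,-0.03,0],
    [100,0,0,-0.035,0],
    [100,0,0,-0.035,0],
    [100,0,0,-0.035,0],
    [100,0,0,-0.035,0]
  ]
}}

```text
clock: 32.63
tool_pos: [0.6479, -0.0599, 0.2373]
tcp_rot: [[0.001, -0.996, -0.094], [0.0, -0.094, 0.996], [-1.0, -0.001, -0.0]]
ft_force: [0.5, -0.4, -0.2]
finger_gap: 0.0856
```

Emit:
{"fn": "servo_tool", "kwargs": {
  "steps": [
    [100,0,0,-0.02,0],
    [100,0,0,0,0],
    [100,0,0,0,0],
    [100,0,0,0,0],
    [100,0,0,0,0]
  ]
}}

```text
clock: 33.05
tool_pos: [0.6498, -0.0765, 0.2369]
tcp_rot: [[-0.0, -0.995, -0.096], [0.001, -0.096, 0.995], [-1.0, 0.0, 0.001]]
ft_force: [-0.2, 0.6, -0.5]
finger_gap: 0.0855
```

```bash
python3 - <<'E'
from h import *
o=st()
c=cam("top","B0");s=cam("scene","B0s")
zoom(s,200,170,430,320,3.4,"B1");zoom(c,150,130,350,260,4,"B2")
E
```

```text
33.05 tcp [ 0.6498 -0.0765  0.2369] jawyaw 95.51 down [-0.     0.001 -1.   ] F [-0.2  0.6 -0.5] gap 0.0855
```

View pics/B1.png

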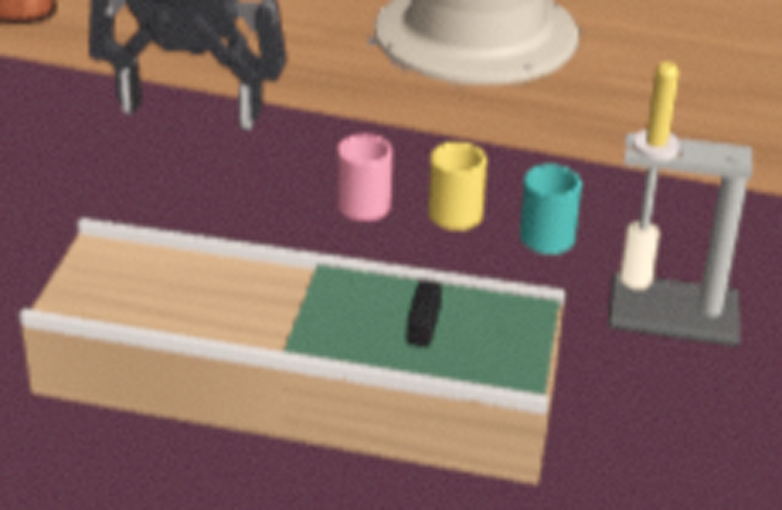

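View pics/B2.png

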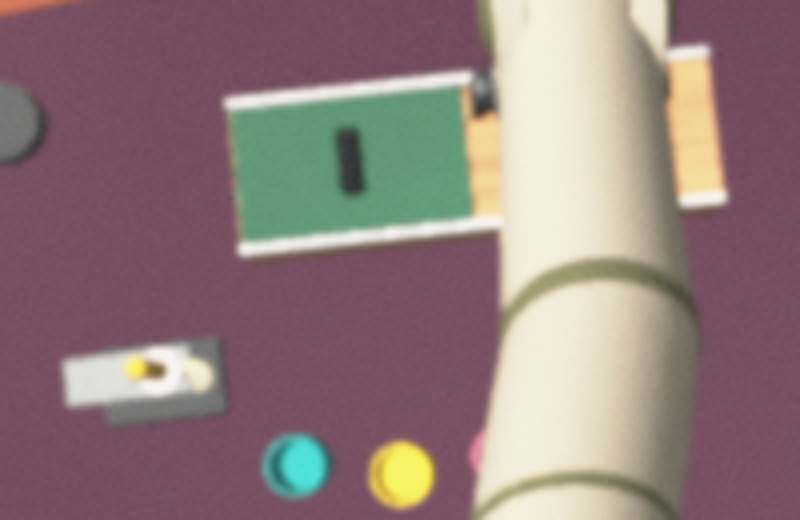

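View pics/B0.png

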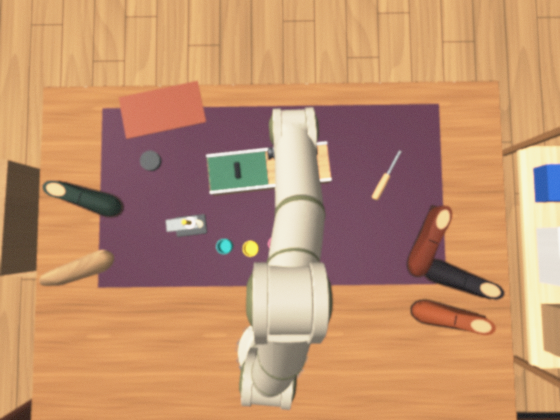

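```bash
python3 -c "
from station import *
print(sign_off())"
```

```text
the job is handed in; nothing more can be done
None
```

I handed the job in at about 33 s of the 210 s. Only the tan and black cups were on the bench. No russet cup was visible in either camera, so I skipped it.

**What I did**
- Opened the cover.
- Took the brush from the fork and made two full strokes in the tan cup, then two in the black.
- Hung the brush back in its fork.
- Stood both cups in the bay and closed the cover against its stop.
- The black cup was knocked about 45 mm aside between its scrubbing and my picking it up. I measured it again before grasping it.

**Last checks**
- **Cover:** it stalled at the stop with about 6 N, and the pictures show it filling the bay end to end.
- **Brush:** it hangs upright by its collar in the fork.
- **Cups:** both stood upright in the last picture before the cover closed. I could not see them after that.
- **Bystanders:** the polish tin, awl and shoes look unmoved.
- **Gripper:** it is clear of everything.

**Limits:** the two cameras disagreed by about 3–5 mm in some positions. That was within the clearances, and nothing collided. I judged stroke depth from the tool height, which put the brush tip about 9–13 mm above the bench, with no contact force. I did not observe the depth directly.

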